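# Unlock the tool caddy's hasp and draw its parts tray with the pull hook

### The job

Open the wooden tool caddy's small-parts tray: fold the steel hasp off its staple and right back onto the deck, then take the pull hook from the rack, hook it into the finger hole in the tray's lip and draw the tray fully out with it (do not pull the tray with the fingers). Then hang the hook back upright in a free fork of the rack and leave everything else where it stands.

Things in the scene. Friction and masses are not known exactly. Their poses are not given: they have to be found in the camera images.
- caddy: Fixed plywood tool caddy, 350 mm wide (y), 235 mm deep (x). Origin: middle of its front edge at bench level; x points to its back, z up; the tray draws to -x. Deck 92 mm high. End cheeks at y = +-175 mm, 320 mm high from x = 10 to 120 mm, carry the bar (see carry_bar). Free air between the cheeks above deck and lip.
- carry_bar (a point): Middle of the caddy's round wooden carrying bar, 24 mm in diameter, along y over the hasp, 300 mm above the bench, at caddy x = 65 mm. A hand held vertically meets it before the hasp is past upright: lean the hand 25 to 45 degrees back towards the caddy's front, fingers pointing forward and down under the bar.
- hasp (a joint): Angle (rad) of the steel hasp, hinged about y on the deck. 0: lying forward over the staple on the tray's front, locking the tray (starts up to 0.12); 1.57: upright; 3.0: folded right back on the deck, its stop. Falls by its own weight to either side of upright; 90 g; stays put only within about 0.2 rad of upright. The staple's top is 20 mm above the closed hasp.
- hasp_hinge (a point): Middle of the hasp's hinge line, at caddy x = 30, y = 0, z = 97 mm.
- hasp_grip (a point): Centre of the roll at the hasp's free end: a steel cylinder along y, 14 mm thick, 44 mm long, wider than the 35 mm strap, so it can be pinched by its two ends and turns in the grip. 80 mm from the hinge (at joint 0: caddy x = -50, z = 100 mm). Free space beneath it down to the tray's lip, 58 mm lower.
- tray (a joint): How far the tray is drawn (m) towards the caddy's -x: 0 shut, 0.078 fully out at its stop. Slides with about 1.5 N of friction and stays where it is left. With the hasp down it can move only about 12 mm. Starts at up to 0.005. The tray's front is a grey sheet 120 mm wide, from 12 to 82 mm high, 14 mm thick.
- lip_hole (a point): Centre of the finger hole at the top face of the tray's lip: a level grey sheet 5 mm thick, 76 mm (x) by 64 mm (y), in front of the tray, its top 42 mm above the bench. The hole is round, vertical, 30 mm across, 52 mm in front of the caddy's front edge when shut; 37 mm free below the lip. Moves with the tray.
- hook_handle (a point): Centre of the pull hook's handle: dark wood, 22 mm square, 54 mm tall (the awl's is round). A steel rod 7.6 mm thick goes 80 mm down from its underside; at its foot a toe points to the hook's -x, ending 14 mm from the rod's axis. 75 g. Starts hanging upright in a fork, toe to the fork's open side. Axes: the hook's, z up.
- hook_toe (a point): Middle of the hook's toe (its centreline): 107 mm below the handle's centre, 5 mm to the hook's -x. The toe's underside is 4 mm lower.
- fork_left (a point): Middle of the fixed wooden rack's left (+y) fork at the prongs' top, 120 mm up; a hung handle's underside rests here (its centre 27 mm higher). Axes: the rack's. Two prongs 20 mm wide, gap 15 mm, open to -x. Lips 6 mm high at 23 to 30 mm to -x: lift the hook 10 mm or more, then move it 50 mm to -x. Back board 28 mm behind, 120 mm high; base board 14 mm.
- fork_right (a point): The same for the right (-y) fork, 80 mm from the left one. One fork holds the hook, the other the awl; which is which varies, and so does the side of the bench on which the rack stands.
- awl_handle (a point): Centre of the handle of a straight awl (round turned handle 26 mm wide, 54 mm tall) hanging in the other fork: leave it there.
- dish: Fixed white divided dish of screws, 110 by 150 mm, 45 mm high, origin under its centre; stands on the side where the rack is not.
- jar_mid (a point): Middle of a glass jar, 66 mm across, 105 mm high, standing beside the tray's lip: leave it.
- can_mid (a point): Middle of a plain grey can, 56 mm across, 150 mm high, standing beside the tray's lip on the other side: leave it.
- padlock_mid (a point): Middle of a brass padlock lying in front of the caddy beside the tray's lip, 46 by 75 mm, 20 mm high: leave it.
- tape_mid (a point): Middle of a roll of paper tape lying flat, 90 mm across, 24 mm high: leave it.
- tumbler_mid (a point): Middle of a yellow tumbler, 72 mm across, 110 mm high: leave it.
There are look-alikes about, which are no part of the job. Leave any turquoise or yellow look-alike of the part that bears hook_handle alone.

How it is judged:
On the way, in this order (a step that is already met when the one before it is completed fails the run):
1. the hasp is swung off the staple and folded back on the deck, the tray still shut (value of joint hasp above 2.2 rad and value of joint tray below 0.02 m), for 0.2 s.
2. the hook's toe is down through the lip's finger hole, the tray still shut (z of hook_toe in the frame of lip_hole below -0.008 m and horizontal distance between hook_toe and lip_hole below 0.025 m and value of joint tray below 0.025 m), for 0.1 s.
3. the tray is fully drawn out, the hook still in its hole (value of joint tray above 0.068 m and z of hook_toe in the frame of lip_hole below -0.004 m and horizontal distance between hook_toe and lip_hole below 0.03 m), for 0.1 s.
At the end, for the whole second after the job is handed in: The hasp lies folded back (joint above 2.2 rad), the tray is drawn at least 66 of its 78 mm, and the hook hangs upright (within 0.2 rad) in a fork of the rack, its handle's centre within 36 mm of the fork's point (27 mm when well seated), released (value of joint hasp above 2.2 rad and value of joint tray above 0.066 m and (distance between hook_handle and fork_left below 0.036 m or distance between hook_handle and fork_right below 0.036 m) and angle between hook_handle's own z axis and vertical below 0.2 rad); the robot touches nothing.
It fails at once if the fingers or arm themselves draw the tray outwards (contact force between any of the fingers, the arm and tray above 2 N and velocity of joint tray above 0.02 m/s).
It fails at once if a bystander is moved by more than 30 mm (distance of any of jar_mid, can_mid, padlock_mid, tape_mid, tumbler_mid, awl_handle from where it was at the start of the episode above 0.03 m).
It also fails if it takes over 72 s, if anything falls off the work surface, if the arm or the gripper's body presses on something with over 40 N, if the wrist force passes 120 N, or if a joint passes its speed limit or range.

### The arm

A 6-joint arm with a two-finger parallel gripper is mounted at the origin on the work surface. World frame = base frame: x ahead of the robot, y to its left, z up, the work surface at z = 0. Lengths are in m, angles in rad, forces in N, time in s.
With the tool pointing down it reaches from about 0.35 to 0.875 m from the base axis. Payload 4.2 kg.
Tool frame: the origin (TCP) lies on the mounting face of the last link; the fingertips stand 182 mm ahead of it and the grasp point (between the pads) lies 164 mm ahead of it; z points along the fingers, y is the direction in which the jaws open and shut (so a half turn about z gives the same grasp; the last joint's range is limited). The gripper opens to 87 mm and grips with 3 to 60 N. Pads are 19 mm wide; open, the fingers measure 117 mm over their backs; the gripper's body (75 mm by 190 mm) begins 51 mm behind the grasp point.
Start: joints at [-0.969, 0.385, 0.008, 0, -1.194, -0.259], TCP at [0.21, -0.589, 0.405] pointing down, gripper open.
Joint ranges: [-3.14, 3.14], [-1.21, 2.06], [-1.07, 1.41], [-3.16, 2.05], [-2.99, -0.16], [-3.1, 3.1]. Speed limits (rad/s): [2.79, 2.79, 3.14, 3.14, 3.14, 3.14].

### API

Orientations are given as a unit quaternion [x, y, z, w].
In Python, from workcell import sensors, camera, calibration, arm gives the robot as it stands.
- The arm moves only by the tool drive_tool, never from a script. Its argument "motion" is one flat list of numbers, 7 for each row, row after row: the finger opening in m, from 0 to 0.087, then the shift along the tool's x, y, z in m, then the turn, a rotation vector about the tool's x, y, z in degrees. A call has exactly 10 rows; each row shifts and turns the pose as measured when the row begins, along the tool's axes as they then stand; what a row does not reach is not made up. A row lasts 1/8 s, in which the tool goes at most 62.5 mm and 10.7 degrees, less where a joint would pass 70% of its speed; a pose out of reach is approached as far as the arm can. A call with a gripper value outside its range is refused whole. The fingers move at their own pace and stop on an object; "newtons" is the grip in N (left out, the last holds). Time passes only in rows, so rows that do not move let the fingers close, or fill a call up. It gives the time, the measured TCP pose, the force and the opening at its end, in the units of the state.
- sensors.sense(): the state, without advancing time (a new reading comes with each control period).
- camera(name): name is "scene" or "top" or "wrist"; returns the picture (480x640x3 uint8, red, green, blue); there is no depth.
- calibration(name): a dict with "mtx" (3x3 intrinsics, pixels), "position" and "attitude" of the camera in the world. Camera axes: x right, y down, z forward; pixel columns grow to the right and rows downward; lengths in m; the calibration is good to about 2 mm. The wrist camera is an equidistant fisheye: a pixel r from the principal point sees the ray r / f radians off the axis. A picture is of the moment at which its call begins: read the wrist's pose just before it. calibration takes no time and is no camera call; for the wrist camera it gives the pose at the moment of the call.
- arm.close_job(): hands the job in, once; it reports no verdict.
The state is a dict: "time": time; "joints": joint angles; "dq": joint speeds; "joint_torque": joint torques, N m; "position": TCP position; "tool_rot": TCP orientation; "contact_force": force on the tool from outside, world axes, zero at the start; "ft_torque": the same for the moment, N m; "width": finger opening in m.
Only numpy, scipy, OpenCV 4.12 (cv2) and the standard library are available. Lean on these libraries where they do the work, as an engineer would, in place of code of your own. Each camera call takes 0.05 s, during which the arm holds its last target.

## Working session

There is one attempt and no reset: what is moved stays moved. The work goes in short steps, Python scripts to look and compute and a tool call to move; the robot and the scene stay as the last step left them, time stands still between calls to the robot, and variables do not carry over. Pictures are saved under pics/ and viewed, and the job is handed in when it is done.

Besides the shell and the picture viewer there is one more tool, called after "Call:" as a command line: name --argument value ..., lists and objects as JSON in quotes. drive_tool: Moves the arm, as the interface text tells. Its arguments: {"type":"object","properties":{"motion":{"type":"array"},"newtons":{"type":"number"}},"required":["motion"]}

```bash
ls; mkdir -p pics
python3 - <<'E'
from workcell import sensors, camera, calibration, arm
import cv2
print(sensors.sense())
for n in ["scene","top","wrist"]:
    c=calibration(n);print(n,c)
    im=camera(n);cv2.imwrite(f"pics/{n}0.png",im[:,:,::-1])
E
```

```text
pics
{'time': 0.0, 'joints': array([-9.69382479e-01,  3.85576685e-01,  6.62345902e-03, -5.20661089e-04,
       -1.19400709e+00, -2.58616981e-01]), 'dq': array([-6.26401999e-04,  4.77638378e-04, -3.61362025e-04, -1.70949290e-03,
       -6.26719082e-04,  8.89124970e-05]), 'joint_torque': array([ 1.97925088e-03, -3.90662992e+01,  1.87413222e+01,  4.22006473e+00,
        1.11295338e-02, -1.69465575e-04]), 'position': array([ 0.21005411, -0.58842685,  0.40364287]), 'tool_rot': array([-1.70465712e-01,  9.85362985e-01,  1.08435990e-03, -2.31130690e-04]), 'contact_force': array([-0.04141073,  0.29867569, -0.57248071]), 'ft_torque': array([0.00366047, 0.03650844, 0.02304495]), 'width': 0.08679568171040278}
scene {'mtx': array([[462.77113985,   0.        , 315.48925315],
       [  0.        , 462.77113985, 237.63423684],
       [  0.        ,   0.        ,   1.        ]]), 'position': array([1.1312384 , 0.34829174, 1.02864892]), 'attitude': array([ 0.48913425,  0.8036028 , -0.29396601, -0.16897993])}
top {'mtx': array([[523.08927759,   0.        , 322.79424802],
       [  0.        , 523.08927759, 248.62498603],
       [  0.        ,   0.        ,   1.        ]]), 'position': array([ 0.29878151, -0.01644708,  1.60934634]), 'attitude': array([ 0.71434523, -0.69651311,  0.04570873, -0.04991094])}
wrist {'mtx': array([[371.64829954,   0.        , 322.69567321],
       [  0.        , 371.64829954, 234.07063991],
       [  0.        ,   0.        ,   1.        ]]), 'position': array([ 0.14781131, -0.60946563,  0.38235035]), 'attitude': array([0.57196774, 0.8113963 , 0.09898022, 0.06849719])}
```

View pics/scene0.png

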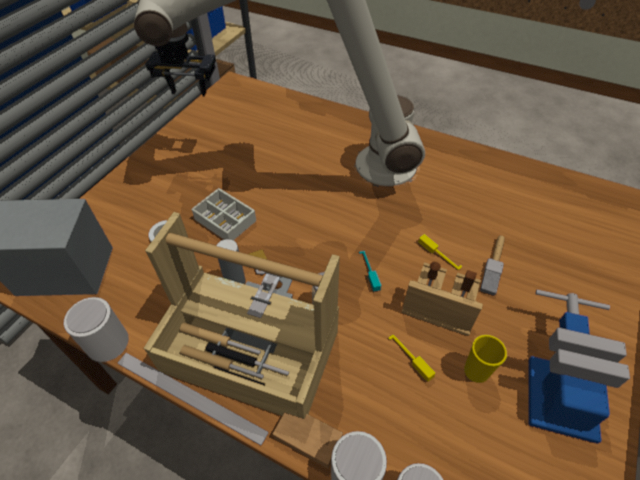

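View pics/top0.png

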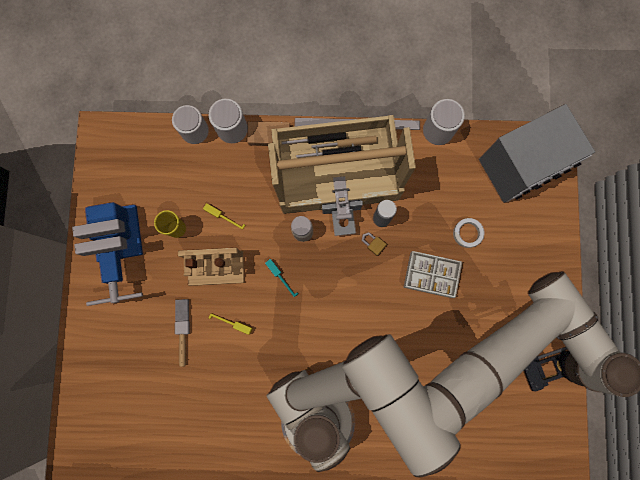

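View pics/wrist0.png

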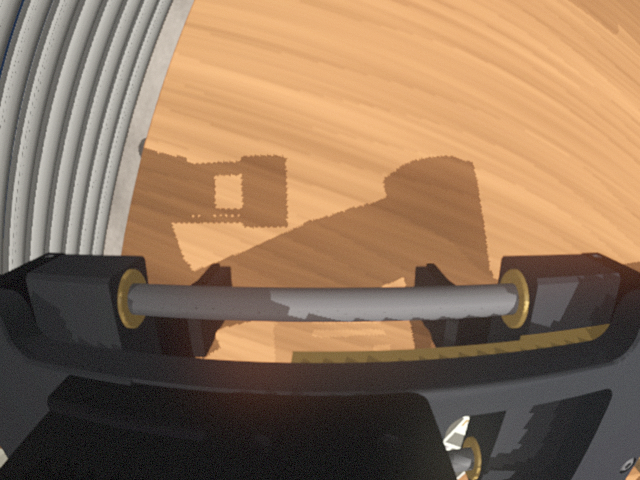

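The scene shows the caddy in front of the robot and the rack to its left (+y, top picture around (210,265)). The hasp is around (343,200) in the top picture, with the jar and can on either side of the lip. I'll zoom in next.

```bash
cat > h.py <<'E'
import numpy as np, cv2
from scipy.spatial.transform import Rotation as R
from workcell import sensors, camera, calibration, arm
def ray(n,uv,c=None):
    c=c or calibration(n);K=c["mtx"]
    x=(uv[0]-K[0,2])/K[0,0];y=(uv[1]-K[1,2])/K[1,1]
    if n=="wrist":
        r=np.hypot(x,y);s=np.sin(r)/r if r>1e-9 else 1
        d=np.array([x*s,y*s,np.cos(r)])
    else: d=np.array([x,y,1.])
    d=R.from_quat(c["attitude"]).apply(d);return c["position"],d/np.linalg.norm(d)
def onz(n,uv,z,c=None):
    p,d=ray(n,uv,c);return p+d*(z-p[2])/d[2]
def proj(n,P,c=None):
    c=c or calibration(n);K=c["mtx"]
    q=R.from_quat(c["attitude"]).inv().apply(np.asarray(P)-c["position"])
    if n=="wrist":
        th=np.arctan2(np.hypot(*q[:2]),q[2]);q=np.array([*(q[:2]/np.hypot(*q[:2])*th),1])
    return np.array([K[0,0]*q[0]/q[2]+K[0,2],K[1,1]*q[1]/q[2]+K[1,2]])
def tri(a,b):
    (p,d),(q,e)=a,b
    A=np.stack([d,-e],1);s=np.linalg.lstsq(A,q-p,rcond=None)[0]
    u,v=p+d*s[0],q+e*s[1];return (u+v)/2,np.linalg.norm(u-v)
E
python3 - <<'E'
import cv2
t=cv2.imread("pics/top0.png");s=cv2.imread("pics/scene0.png")
def z(im,x,y,w,h,k,n): cv2.imwrite(f"pics/{n}.png",cv2.resize(im[y:y+h,x:x+w],None,fx=k,fy=k,interpolation=cv2.INTER_CUBIC))
z(t,260,110,160,120+30,5,"tz_caddy");z(t,170,240,110,70,7,"tz_rack")
z(s,140,210,200,150,4,"sz_caddy");z(s,390,230,120,100,6,"sz_rack")
E
```

```text
(no output)
```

View pics/tz_caddy.png

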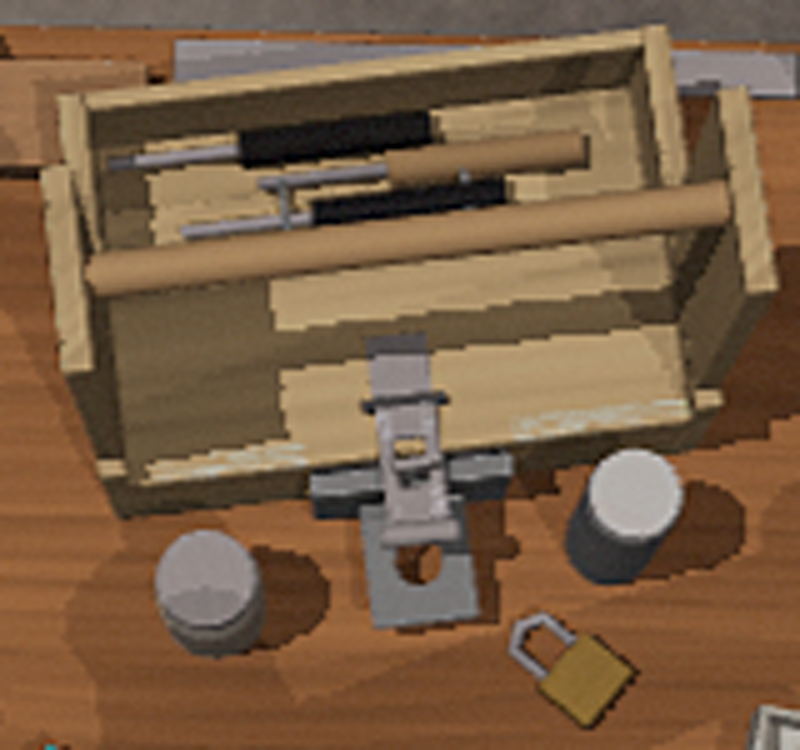

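View pics/tz_rack.png

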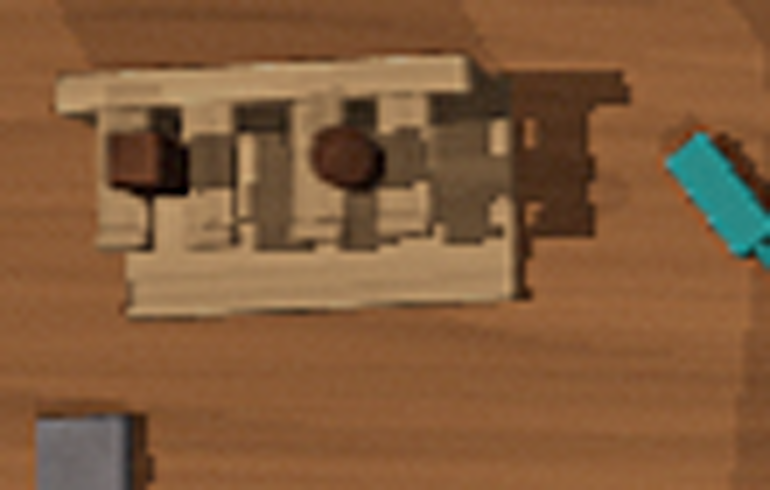

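View pics/sz_caddy.png

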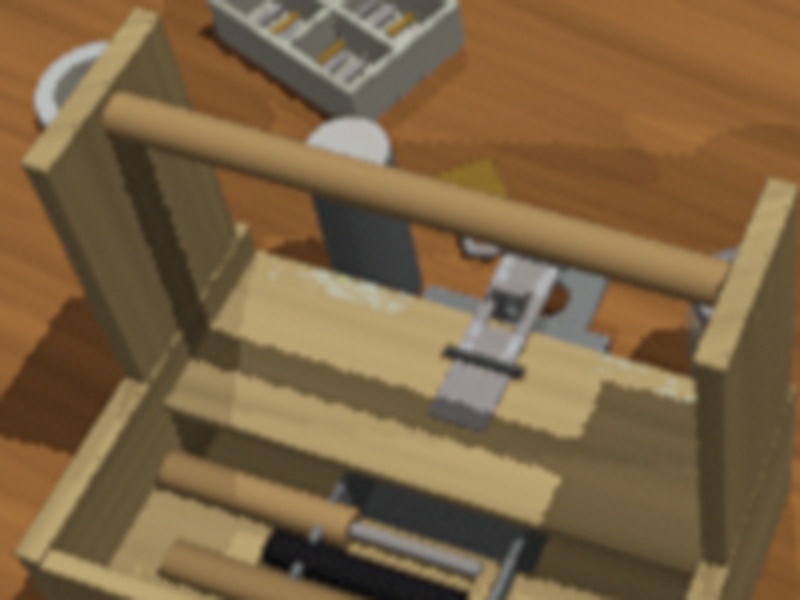

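View pics/sz_rack.png

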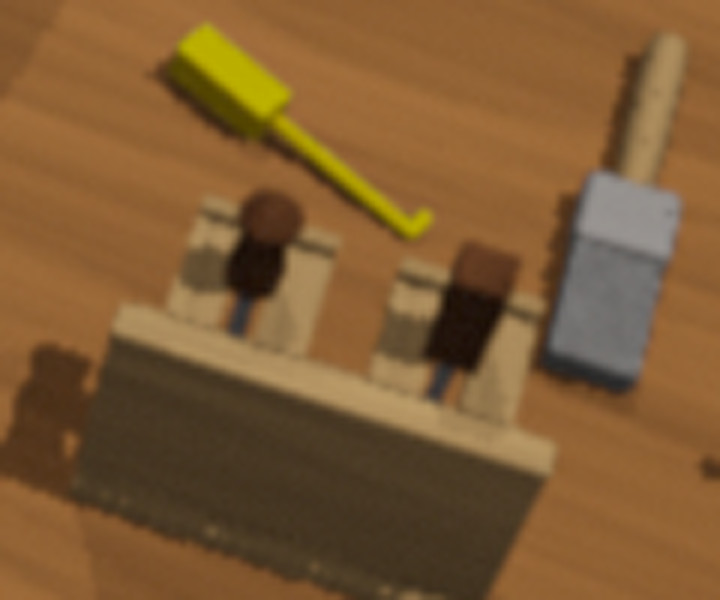

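```bash
cat > m.py <<'E'
from h import *
T=lambda x,y:(260+x/5,110+y/5); S=lambda x,y:(140+x/4,210+y/4)
TR=lambda x,y:(170+x/7,240+y/7); SR=lambda x,y:(390+x/6,230+y/6)
def both(name,a,b):
    P,e=tri(ray("top",a),ray("scene",b));print(name,P.round(4),"res",round(e,4));return P
both("hook handle top",TR(137,158),SR(487,265))
print(onz("top",TR(137,158),.174),onz("scene",SR(487,265),.174))
both("awl top",TR(347,157),SR(273,213))
print(onz("top",TR(347,157),.174),onz("scene",SR(273,213),.174))
print("hinge top/scene", both("h",T(405,402),S(483,361)))
a=onz("top",T(363,405),.1);b=onz("top",T(448,398),.1);print("hinge ends",a,b,np.linalg.norm(a-b))
a=onz("scene",S(445,352),.1);b=onz("scene",S(522,372),.1);print("hinge ends sc",a,b)
a=onz("top",T(385,535),.105);b=onz("top",T(458,525),.105);print("roll ends",a,b,np.linalg.norm(a-b))
print("hole",onz("top",T(419,562),.042),onz("scene",S(553,297),.042))
print("lip corners",[onz("top",T(*q),.042).round(4) for q in((375,627),(480,614))])
# bar
a=onz("top",T(92,273),.3);b=onz("top",T(728,201),.3);print("bar",a,b,np.linalg.norm(a-b))
a=onz("scene",S(113,112),.3);b=onz("scene",S(716,278),.3);print("bar sc",a,b)
# rack backboard top front edge
a=onz("top",TR(57,76),.12);b=onz("top",TR(468,55),.12);print("rackboard back",a,b)
a=onz("top",TR(130,318),.014);b=onz("top",TR(518,298),.014);print("rackbase front",a,b)
E
python3 m.py
```

```text
hook handle top [0.4457 0.3648 0.1711] res 0.0051
[0.44603737 0.36150944 0.174     ] [0.44696291 0.36717841 0.174     ]
awl top [0.4493 0.2848 0.1587] res 0.0063
[0.44851547 0.27861657 0.174     ] [0.45998263 0.28884033 0.174     ]
h [ 0.6806 -0.0531  0.0913] res 0.0029
hinge top/scene [ 0.68063655 -0.05314176  0.09132579]
hinge ends [ 0.67676516 -0.0294034   0.1       ] [ 0.68223733 -0.07955486  0.1       ] 0.050449121121785026
hinge ends sc [ 0.6891796  -0.07137727  0.1       ] [ 0.68020238 -0.02377001  0.1       ]
roll ends [ 0.59789429 -0.04402654  0.105     ] [ 0.60490745 -0.08661884  0.105     ] 0.043165824364362615
hole [ 0.59420758 -0.06624052  0.042     ] [ 0.59515132 -0.05831079  0.042     ]
lip corners [array([ 0.5535, -0.0404,  0.042 ]), array([ 0.563 , -0.1039,  0.042 ])]
bar [0.69311867 0.11390853 0.3       ] [ 0.73959605 -0.21425812  0.3       ] 0.33144154044192664
bar sc [ 0.74013792 -0.21200539  0.3       ] [0.69068089 0.11162588 0.3       ]
rackboard back [0.48458099 0.41064532 0.12      ] [0.49750043 0.2421754  0.12      ]
rackbase front [0.39230632 0.40248855 0.014     ] [0.40529929 0.23365818 0.014     ]
```

```bash
cat > m2.py <<'E'
from m import *
print("-----")
def circ(x,y,z): return onz("top",T(x,y),z)
O=np.array([.6515,-.0596,0]);yaw=.1425
C=R.from_euler("z",yaw)
for n,p in dict(can=circ(635,493,.15),jar=circ(208,577,.105),hinge=np.array([.6806,-.0531,.097]),pad=circ(570,675,.02)).items():
    print(n,p.round(4),"caddy",C.inv().apply(p-O).round(4))
for n,q in dict(roll=C.apply([-.05,0,.1])+O,hinge=C.apply([.03,0,.097])+O,hole=C.apply([-.054,0,.042])+O,bl=C.apply([.065,.163,.3])+O,corner=C.apply([0,.175,.092])+O,cornr=C.apply([0,-.175,.092])+O).items():
    t=proj("top",q);s=proj("scene",q);print(n,q.round(4),"topzoom",((t-[260,110])*5).round(),"scenezoom",((s-[140,210])*4).round())
E
python3 m2.py | sed -n '/-----/,$p'
```

```text
-----
can [ 0.6168 -0.1848  0.15  ] caddy [-0.0522 -0.119   0.15  ]
jar [0.5704 0.0588 0.105 ] caddy [-0.0635  0.1287  0.105 ]
hinge [ 0.6806 -0.0531  0.097 ] caddy [0.0297 0.0023 0.097 ]
pad [ 0.5302 -0.161   0.02  ] caddy [-0.1345 -0.0831  0.02  ]
roll [ 0.602  -0.0667  0.1   ] topzoom [424. 531.] scenezoom [528. 247.]
hinge [ 0.6812 -0.0553  0.097 ] topzoom [407. 400.] scenezoom [476. 355.]
hole [ 0.598  -0.0673  0.042 ] topzoom [421. 556.] scenezoom [539. 295.]
bl [0.6927 0.111  0.3   ] topzoom [ 98. 274.] scenezoom [713. 281.]
corner [0.6266 0.1136 0.092 ] topzoom [119. 485.] scenezoom [773. 401.]
cornr [ 0.6764 -0.2328  0.092 ] topzoom [705. 417.] scenezoom [239. 243.]
```

```bash
cat > plan.py <<'E'
from h import *
O=np.array([.6515,-.0596,0]);yaw=.1425
C=R.from_euler("z",yaw)
def cw(p): return C.apply(np.asarray(p,float))+O
def toolrot(lean, yw=yaw):
    # tool z = forward-down by lean from vertical ; tool x to the robot side
    l=np.radians(lean); z=np.array([np.sin(l),0,-np.cos(l)]); x=np.array([-np.cos(l),0,-np.sin(l)]); y=np.cross(z,x)
    return R.from_euler("z",yw)*R.from_matrix(np.stack([x,y,z],1))
def cur():
    s=sensors.sense();return s["position"],R.from_quat(s["tool_rot"]),s
def rows(Rt,g,n,tip=.164,start=None,width=None):
    """n rows to place the point tip ahead of TCP at g, orientation Rt"""
    p,r=start if start else cur()[:2]
    pt=np.asarray(g)-Rt.apply([0,0,tip]); rv=(r.inv()*Rt).as_rotvec()
    print("target TCP",pt.round(4),"from",p.round(4),"total rot deg",np.degrees(rv).round(1))
    P,Q=p,r
    for k in range(1,n+1):
        Pn=p+(pt-p)*k/n; Qn=r*R.from_rotvec(rv*k/n)
        d=Q.inv().apply(Pn-P)*1000; t=np.degrees((Q.inv()*Qn).as_rotvec())
        print(k,"mm",d.round(1),"deg",t.round(2)); P,Q=Pn,Qn
    return pt,Rt
E
python3 - <<'E'
from plan import *
Rt=toolrot(35)
rows(Rt,cw([-.05,0.001,.10])-Rt.apply([0,0,.11]),10,tip=.170)
E
```

```text
target TCP [ 0.4429 -0.0885  0.3294] from [ 0.2101 -0.5885  0.4039] total rot deg [  3.6 -34.9  11.1]
1 mm [-38.7  39.3   7.5] deg [ 0.36 -3.49  1.11]
2 mm [-37.4  40.    9.6] deg [ 0.36 -3.49  1.11]
3 mm [-36.   40.8  11.6] deg [ 0.36 -3.49  1.11]
4 mm [-34.5  41.6  13.5] deg [ 0.36 -3.49  1.11]
5 mm [-32.8  42.3  15.2] deg [ 0.36 -3.49  1.11]
6 mm [-31.   43.   16.9] deg [ 0.36 -3.49  1.11]
7 mm [-29.   43.7  18.5] deg [ 0.36 -3.49  1.11]
8 mm [-27.   44.4  19.9] deg [ 0.36 -3.49  1.11]
9 mm [-24.9  45.   21.2] deg [ 0.36 -3.49  1.11]
10 mm [-22.7  45.6  22.4] deg [ 0.36 -3.49  1.11]
```

Call:
drive_tool --motion '[0.087, -0.039, 0.039, 0.0075, 0.36, -3.5, 1.1, 0.087, -0.037, 0.04, 0.0096, 0.36, -3.5, 1.1, 0.087, -0.036, 0.041, 0.0116, 0.36, -3.5, 1.1, 0.087, -0.0345, 0.0416, 0.0135, 0.36, -3.5, 1.1, 0.087, -0.033, 0.0423, 0.015, 0.36, -3.5, 1.1, 0.087, -0.031, 0.043, 0.017, 0.36, -3.5, 1.1, 0.087, -0.029, 0.044, 0.0185, 0.36, -3.5, 1.1, 0.087, -0.027, 0.0444, 0.02, 0.36, -3.5, 1.1, 0.087, -0.025, 0.045, 0.021, 0.36, -3.5, 1.1, 0.087, -0.0227, 0.0456, 0.0224, 0.36, -3.5, 1.1]' --newtons 20

```text
time: 1.4
position: [0.4476, -0.0943, 0.3351]
tool_rot: [-0.063, 0.951, 0.023, 0.302]
contact_force: [0.3, -1.1, 0.1]
width: 0.0871
```

Run:
```python
from plan import *
p,r,s=cur();print(s["time"],p,s["joints"].round(3))
Rt=toolrot(35)
rows(Rt,cw([-.05,0.001,.10])-Rt.apply([0,0,.11]),2,tip=.170)
c=calibration("wrist");im=camera("wrist");cv2.imwrite("pics/w1.png",im[:,:,::-1])
for n,q in dict(roll=cw([-.05,0,.1]),hinge=cw([.03,0,.097]),hole=cw([-.054,0,.042])).items(): print(n,proj("wrist",q,c))
```

```text
1.4 [ 0.44755455 -0.09434505  0.33510368] [ 0.151  0.084 -0.675  0.028 -0.197 -1.615]
target TCP [ 0.4429 -0.0885  0.3294] from [ 0.4476 -0.0943  0.3351] total rot deg [-0.   0.3 -0.6]
1 mm [3.2 3.2 1.2] deg [-0.02  0.13 -0.28]
2 mm [3.2 3.2 1.3] deg [-0.02  0.13 -0.28]
roll [329.06797743 226.50982835]
hinge [328.54647381 283.96614203]
hole [327.90090012 171.04472664]
```

View pics/w1.png

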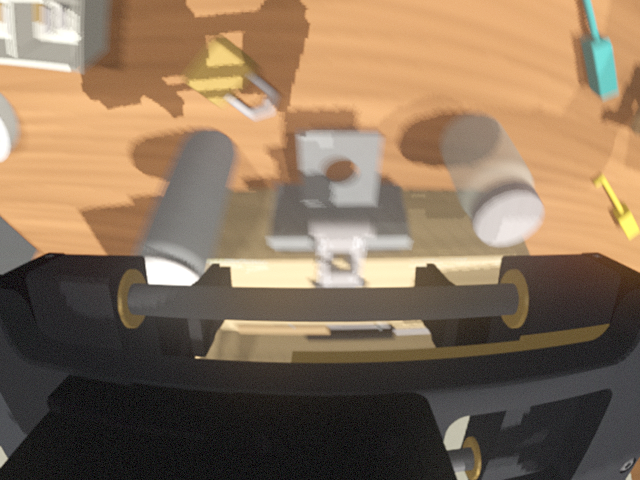

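Run:
```python
from plan import *
p,r,s=cur();print(s["time"],p,s["dq"].round(3))
c=calibration("wrist");im=camera("wrist")[:,:,::-1].copy();cv2.imwrite("pics/w2.png",im)
print(c["position"],c["attitude"], r.inv().apply(c["position"]-p))
z=cv2.resize(im[100:300,240:440],None,fx=4,fy=4,interpolation=cv2.INTER_CUBIC);cv2.imwrite("pics/w2z.png",z[:600])
for n,q in dict(roll=cw([-.05,0,.1]),hinge=cw([.03,0,.097]),hole=cw([-.054,0,.042])).items(): print(n,proj("wrist",q,c))
```

```text
1.45 [ 0.44884142 -0.09224359  0.3345557 ] [-0.085 -0.005  0.065 -0.231 -0.202  0.437]
[ 0.40675078 -0.09680131  0.27914667] [0.59830244 0.68497095 0.31480019 0.2715692 ] [0.06655859 0.00095242 0.02077501]
roll [325.92601502 225.38133813]
hinge [325.776482   283.29097655]
hole [325.1673792  169.75184768]
```

View pics/w2z.png

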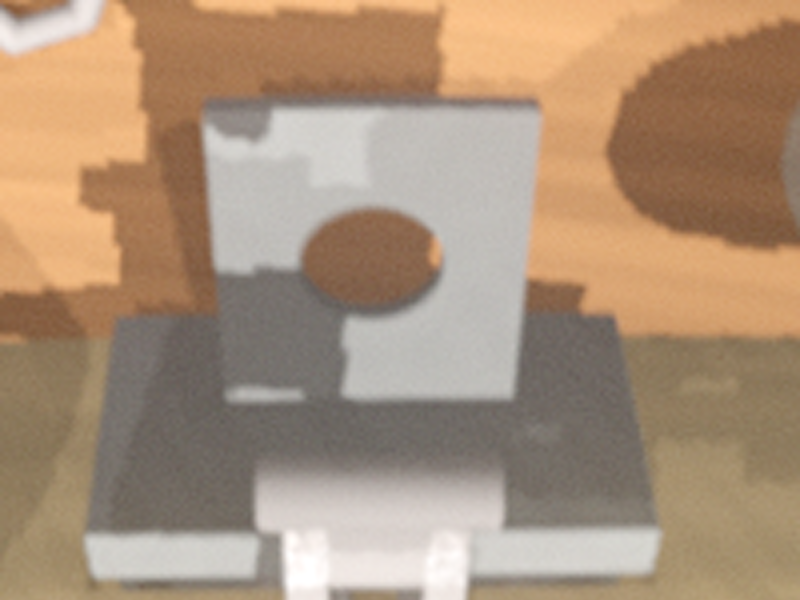

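Run:
```python
from plan import *
c=dict(mtx=calibration("wrist")["mtx"],position=np.array([ 0.40675078,-0.09680131,0.27914667]),attitude=np.array([0.59830244,0.68497095,0.31480019,0.2715692]))
W=lambda x,y:(240+x/4,100+y/4)
f=lambda n,x,y,z:print(n,(q:=onz("wrist",W(x,y),z,c)).round(4),"caddy",C.inv().apply(q-O).round(4))
f("hole",371,258,.042);f("roll",378,493,.106)
f("lipFL",204,102,.042);f("lipFR",540,102,.042);f("trayL",88,530,.082);f("trayR",658,528,.082)
f("rollL",256,493,.104);f("rollR",505,493,.104)
print(cur()[2]["dq"].round(3),cur()[0])
```

```text
hole [ 0.5917 -0.062   0.042 ] caddy [-0.0595  0.0061  0.042 ]
roll [ 0.5925 -0.0622  0.106 ] caddy [-0.0587  0.0058  0.106 ]
lipFL [ 0.5586 -0.0986  0.042 ] caddy [-0.0975 -0.0254  0.042 ]
lipFR [ 0.5498 -0.0364  0.042 ] caddy [-0.0974  0.0374  0.042 ]
trayL [ 0.6369 -0.114   0.082 ] caddy [-0.0222 -0.0517  0.082 ]
trayR [0.621  0.0014 0.082 ] caddy [-0.0216  0.0647  0.082 ]
rollL [ 0.5975 -0.0828  0.104 ] caddy [-0.0568 -0.0153  0.104 ]
rollR [ 0.5917 -0.0397  0.104 ] caddy [-0.0564  0.0282  0.104 ]
[-0.065 -0.01   0.028 -0.118 -0.091  0.156] [ 0.4474467  -0.09386736  0.3340332 ]
```

Call:
drive_tool --motion '[0.087, 0, 0.003, 0.02, 0, 0.1, -0.2, 0.087, 0, 0.002, 0.01, 0, 0, 0, 0.087, 0, 0, 0, 0, 0, 0, 0.087, 0, 0, 0, 0, 0, 0, 0.087, 0, 0, 0, 0, 0, 0, 0.087, 0, 0, 0, 0, 0, 0, 0.087, 0, 0, 0, 0, 0, 0, 0.087, 0, 0, 0, 0, 0, 0, 0.087, 0, 0, 0, 0, 0, 0, 0.087, 0, 0, 0, 0, 0, 0]'

```text
time: 2.75
position: [0.4637, -0.0911, 0.3122]
tool_rot: [-0.068, 0.952, 0.025, 0.297]
contact_force: [0.1, 0.2, 0.9]
width: 0.0867
```

Run:
```python
from plan import *
for k in range(4):
    p,r,s=cur();print(s["time"],p.round(4),s["dq"].round(3),np.degrees((r.inv()*toolrot(35)).as_rotvec()).round(2))
    c=calibration("wrist");im=camera("wrist")[:,:,::-1].copy();print(c["position"],c["attitude"])
cv2.imwrite("pics/w3.png",im)
import pickle;pickle.dump(c,open("c3.pkl","wb"))
z=cv2.resize(im[100:300,240:440],None,fx=4,fy=4,interpolation=cv2.INTER_CUBIC);cv2.imwrite("pics/w3z.png",z[:600])
```

```text
2.75 [ 0.4637 -0.0911  0.3122] [-0.001 -0.    -0.001 -0.002  0.001  0.   ] [ 0.4  -0.33 -0.07]
[ 0.42107806 -0.09600625  0.25721911] [0.59699887 0.68913787 0.31264901 0.2663305 ]
2.8 [ 0.4637 -0.0911  0.3121] [ 0.     0.    -0.001 -0.001 -0.     0.002] [ 0.39 -0.34 -0.07]
[ 0.4210819  -0.09600502  0.25721234] [0.59700026 0.68914048 0.31264438 0.26632609]
2.85 [ 0.4637 -0.0911  0.3122] [ 0.001 -0.001 -0.    -0.001 -0.001 -0.002] [ 0.4  -0.34 -0.06]
[ 0.42108449 -0.096006    0.25720261] [0.59700518 0.68914213 0.31263654 0.26631998]
2.9 [ 0.4637 -0.0911  0.3121] [-0.     0.001  0.002 -0.001  0.001 -0.   ] [ 0.39 -0.34 -0.07]
[ 0.42108487 -0.09600808  0.25719667] [0.59700955 0.68914222 0.31263103 0.26631644]
```

View pics/w3z.png

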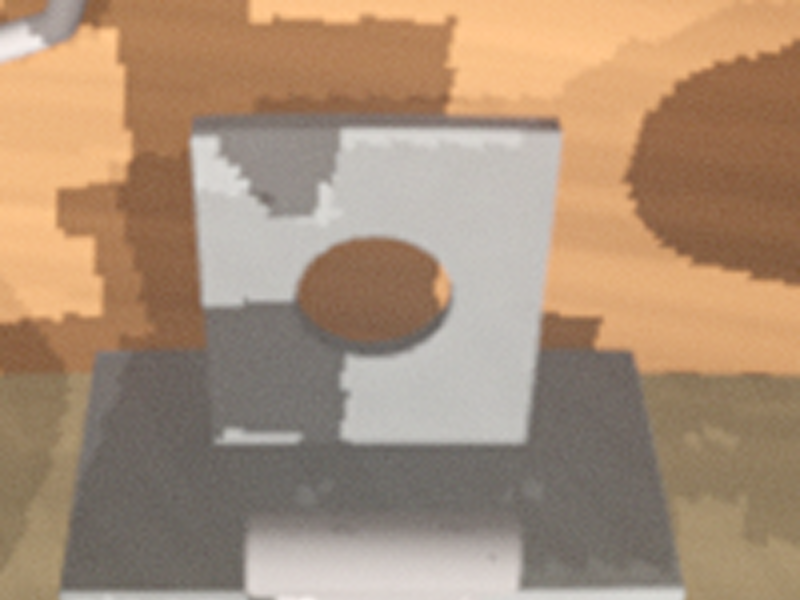

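Run:
```python
from plan import *
import pickle;c=pickle.load(open("c3.pkl","rb"))
W=lambda x,y:(240+x/4,100+y/4)
f=lambda n,x,y,z:print(n,(q:=onz("wrist",W(x,y),z,c)).round(4),"caddy",C.inv().apply(q-O).round(4))
f("hole",374,290,.042);f("roll",383,560,.106)
f("lipFL",190,130,.042);f("lipFR",559,130,.042);f("lipBL",212,443,.042);f("lipBR",528,441,.042);f("trayL",62,590,.082);f("trayR",684,589,.082)
f("rollL",246,560,.104);f("rollR",521,560,.104)
```

```text
hole [ 0.5922 -0.0614  0.042 ] caddy [-0.059   0.0066  0.042 ]
roll [ 0.5944 -0.0613  0.106 ] caddy [-0.0568  0.0064  0.106 ]
lipFL [ 0.5614 -0.0983  0.042 ] caddy [-0.0946 -0.0255  0.042 ]
lipFR [ 0.5521 -0.0359  0.042 ] caddy [-0.095   0.0376  0.042 ]
lipBL [ 0.6364 -0.0876  0.042 ] caddy [-0.0189 -0.0256  0.042 ]
lipBR [ 0.6267 -0.0235  0.042 ] caddy [-0.0194  0.0392  0.042 ]
trayL [ 0.6388 -0.1138  0.082 ] caddy [-0.0203 -0.0519  0.082 ]
trayR [0.6225 0.0023 0.082 ] caddy [-0.0199  0.0654  0.082 ]
rollL [ 0.5997 -0.0824  0.104 ] caddy [-0.0545 -0.0152  0.104 ]
rollR [ 0.5937 -0.039   0.104 ] caddy [-0.0543  0.0286  0.104 ]
```

```bash
sed -i 's/^O=.*/O=np.array([.6515,-.0596,0])+R.from_euler("z",.1425).apply([-.003,.005,0])/' plan.py
python3 - <<'E'
from plan import *
Rt=toolrot(35);print(O)
rows(Rt,cw([-.050,0,.104]),3,tip=.168)
print("hinge",cw([.03,0,.097]))
E
```

```text
Traceback (most recent call last):
  File "plan.py", line 3, in <module>
    C=R.from_euler("z",yaw)
                       ^^^
NameError: name 'yaw' is not defined
```

```bash
sed -i 's/^O=.*/&;yaw=.1425/' plan.py
python3 - <<'E'
from plan import *
Rt=toolrot(35);print(O)
rows(Rt,cw([-.050,0,.104]),3,tip=.168)
print("hinge",cw([.03,0,.097]))
E
```

```text
[ 0.64782032 -0.05507673  0.        ]
target TCP [ 0.5029 -0.0759  0.2416] from [ 0.4637 -0.0911  0.3121] total rot deg [ 0.4 -0.3 -0.1]
1 mm [ 2.1  3.  27.1] deg [ 0.13 -0.11 -0.02]
2 mm [ 2.2  3.  27.1] deg [ 0.13 -0.11 -0.02]
3 mm [ 2.2  3.1 27.1] deg [ 0.13 -0.11 -0.02]
hinge [ 0.67751624 -0.05081619  0.097     ]
```

Call:
drive_tool --motion '[0.087, 0.0022, 0.003, 0.028, 0.1, -0.1, 0, 0.087, 0.0022, 0.003, 0.028, 0.1, -0.1, 0, 0.087, 0.0022, 0.003, 0.028, 0.1, -0.1, 0, 0.087, 0, 0, 0.006, 0, 0, 0, 0.087, 0, 0, 0, 0, 0, 0, 0.087, 0, 0, 0, 0, 0, 0, 0.087, 0, 0, 0, 0, 0, 0, 0.087, 0, 0, 0, 0, 0, 0, 0.087, 0, 0, 0, 0, 0, 0, 0.087, 0, 0, 0, 0, 0, 0]'

```text
time: 4.2
position: [0.512, -0.091, 0.2419]
tool_rot: [-0.074, 0.951, 0.038, 0.297]
contact_force: [-0.7, -0.3, -0.0]
width: 0.0871
```

Run:
```python
from plan import *
p,r,s=cur();print(s["time"],p,s["joints"].round(3),s["contact_force"])
rows(toolrot(35),cw([-.050,0,.104]),1,tip=.168)
c=calibration("wrist");im=camera("wrist");cv2.imwrite("pics/w4.png",im[:,:,::-1])
im=camera("scene")[:,:,::-1];cv2.imwrite("pics/s4.png",cv2.resize(im[150:350,140:340],None,fx=3,fy=3))
```

```text
4.2 [ 0.51197961 -0.09101171  0.24192887] [ 0.096  0.337 -0.48  -0.397 -0.161 -1.139] [-0.73692733 -0.27445411 -0.01190175]
target TCP [ 0.5029 -0.0759  0.2416] from [ 0.512  -0.091   0.2419] total rot deg [ 2.  -0.2  0.1]
1 mm [ 5.7 16.4 -3. ] deg [ 2.03 -0.21  0.08]
```

View pics/w4.png

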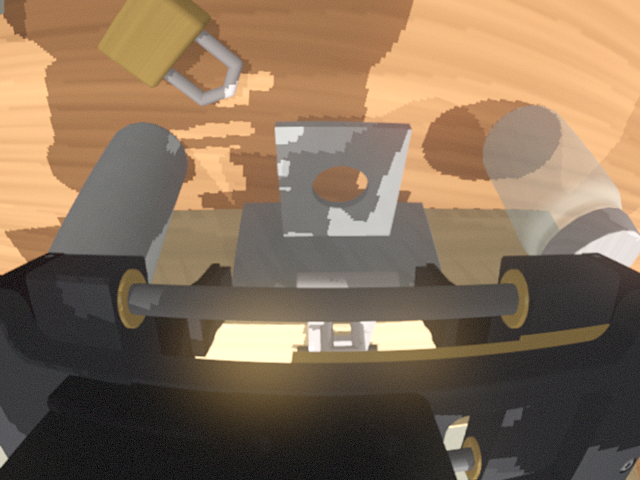

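View pics/s4.png

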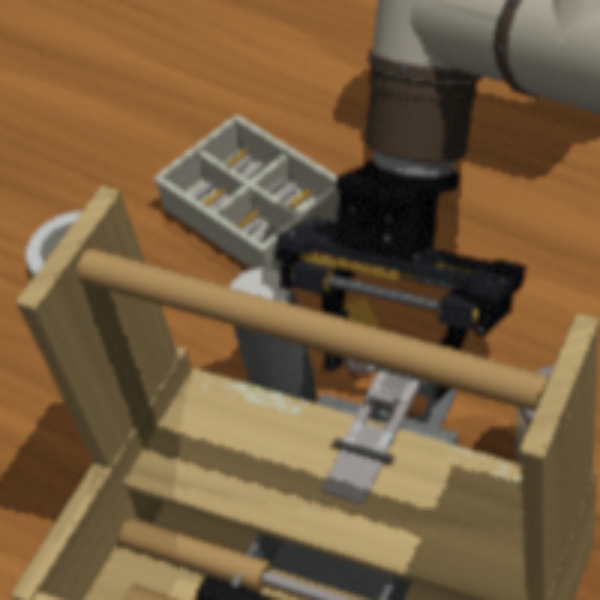

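Run:
```python
from plan import *
p,r,s=cur();g=p+r.apply([0,0,.168]);print("grasp pt caddy",C.inv().apply(g-O).round(4), "tool axes in caddy\n",(C.inv()*r).as_matrix().round(3))
print("proj of grasp pt & roll",proj("wrist",g),proj("wrist",cw([-.05,0,.104])),proj("wrist",cw([-.055,0,.042])))
im=cv2.imread("pics/w4.png");cv2.imwrite("pics/w4z.png",cv2.resize(im[100:300,220:440],None,fx=3.6,fy=3,interpolation=cv2.INTER_CUBIC))
```

```text
grasp pt caddy [-0.0438 -0.0104  0.1039] tool axes in caddy
 [[-0.821 -0.021  0.57 ]
 [-0.001  0.999  0.035]
 [-0.57   0.028 -0.821]]
proj of grasp pt & roll [320.4266649  302.10853379] [345.3856953  294.30275284] [337.89795334 186.78594494]
```

View pics/w4z.png

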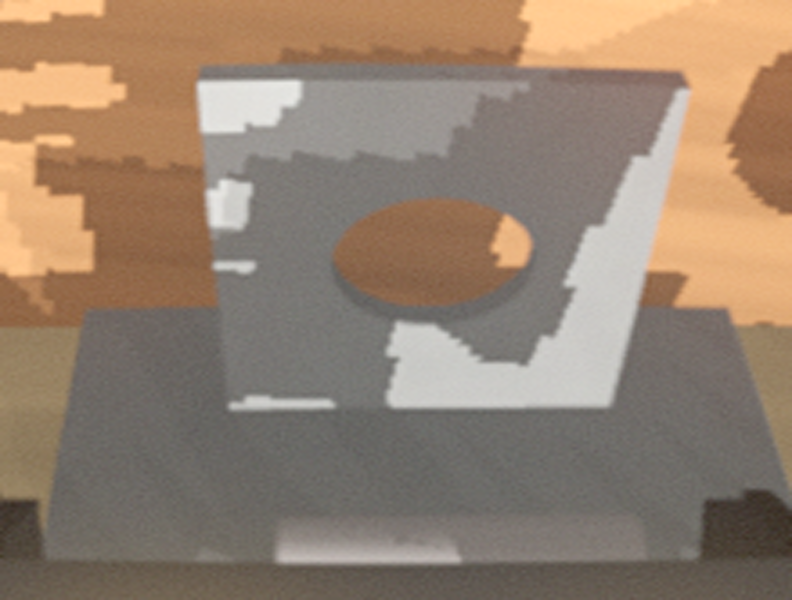

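Run:
```python
from plan import *
rows(toolrot(26),cw([-.050,.001,.105]),4,tip=.168)
```

```text
target TCP [ 0.5253 -0.0716  0.256 ] from [ 0.512  -0.091   0.2418] total rot deg [2.  8.8 0.2]
1 mm [-5.3  4.3 -0.5] deg [0.5  2.19 0.06]
2 mm [-5.3  4.3 -0.7] deg [0.5  2.19 0.06]
3 mm [-5.2  4.3 -1. ] deg [0.5  2.19 0.06]
4 mm [-5.2  4.3 -1.2] deg [0.5  2.19 0.06]
```

Call:
drive_tool --motion '[0.087, -0.0053, 0.0044, -0.001, 0.5, 2.3, 0, 0.087, -0.0053, 0.0044, -0.001, 0.5, 2.3, 0, 0.087, -0.0053, 0.0044, -0.001, 0.5, 2.3, 0, 0.087, -0.0053, 0.0044, -0.001, 0.5, 2.2, 0, 0.087, 0, 0, 0, 0, 0, 0, 0.087, 0, 0, 0, 0, 0, 0, 0.087, 0, 0, 0, 0, 0, 0, 0.087, 0, 0, 0, 0, 0, 0, 0.087, 0, 0, 0, 0, 0, 0, 0.087, 0, 0, 0, 0, 0, 0]'

```text
time: 5.55
position: [0.5257, -0.073, 0.2567]
tool_rot: [-0.07, 0.973, 0.016, 0.219]
contact_force: [0.6, -0.1, 0.1]
width: 0.087
```

Run:
```python
from plan import *
p,r,s=cur();print(s["time"],p,s["joints"].round(3),s["contact_force"])
rows(toolrot(26),cw([-.050,.001,.105]),1,tip=.168)
im=camera("wrist")[:,:,::-1];cv2.imwrite("pics/w5.png",cv2.resize(im[150:350,180:460],None,fx=2.8,fy=2.8))
```

```text
5.55 [ 0.52566892 -0.07296824  0.25670489] [ 0.17   0.332 -0.568  0.048 -0.228 -1.641] [ 0.61573845 -0.14317762  0.13290631]
target TCP [ 0.5253 -0.0716  0.256 ] from [ 0.5257 -0.073   0.2567] total rot deg [ 0.1 -0.6  0.1]
1 mm [0.5 1.4 0.6] deg [ 0.06 -0.62  0.11]
```

View pics/w5.png

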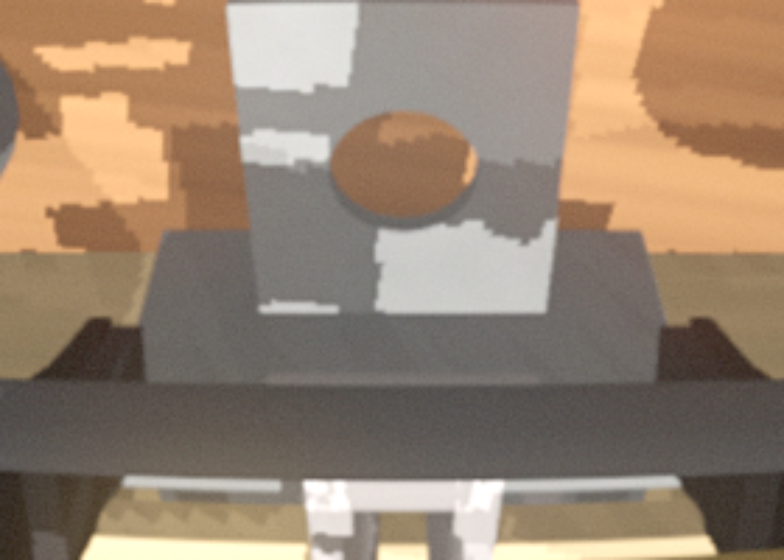

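Call:
drive_tool --motion '[0.087, 0.0025, 0.0014, 0.001, 0, -0.5, 0, 0.087, 0, 0, 0, 0, 0, 0, 0.03, 0, 0, 0, 0, 0, 0, 0.03, 0, 0, 0, 0, 0, 0, 0.03, 0, 0, 0, 0, 0, 0, 0.03, 0, 0, 0, 0, 0, 0, 0.03, 0, 0, 0, 0, 0, 0, 0.03, 0, 0, 0, 0, 0, 0, 0.03, 0, 0, 0, 0, 0, 0, 0.03, 0, 0, 0, 0, 0, 0]' --newtons 20

```text
time: 6.85
position: [0.5236, -0.0726, 0.2546]
tool_rot: [-0.071, 0.972, 0.016, 0.224]
contact_force: [0.3, -1.0, -0.1]
width: 0.0436
```

```bash
cat > arc.py <<'E'
from plan import *
import sys
def arc(hinge_caddy, a0,a1,l0,l1,n,rad=.08,tip=.168,y=None):
    """rows moving grasp pt along arc; from current pose"""
    p,r,s=cur();P,Q=p,r
    g=C.inv().apply(p+r.apply([0,0,tip])-O);print("grasp now caddy",g.round(4))
    for k in range(1,n+1):
        a=a0+(a1-a0)*k/n;l=l0+(l1-l0)*k/n
        off=np.radians(0)
        gc=np.array([hinge_caddy[0]-rad*np.cos(a),g[1],hinge_caddy[2]+rad*np.sin(a)])
        Qn=toolrot(l);Pn=cw(gc)-Qn.apply([0,0,tip])
        d=Q.inv().apply(Pn-P)*1000;t=np.degrees((Q.inv()*Qn).as_rotvec())
        print(k,"mm",d.round(1),"deg",t.round(2),"a",round(a,2));P,Q=Pn,Qn
E
python3 - <<'E'
from arc import *
s=cur()[2];print(s["time"],s["contact_force"],s["width"],s["joints"].round(3))
g=C.inv().apply(s["position"]+R.from_quat(s["tool_rot"]).apply([0,0,.168])-O);print(g)
arc([.03,0,.097],.05,1.15,26,33,8)
E
```

```text
6.85 [ 0.30461001 -1.00618384 -0.05300946] 0.043551972969536085 [ 0.172  0.332 -0.583  0.063 -0.204 -1.655]
[-0.05205986  0.00033343  0.10350114]
grasp now caddy [-0.0521  0.0003  0.1035]
1 mm [-3.9  0.  -6. ] deg [ 0.01 -0.97  0.18] a 0.19
2 mm [-4.7  0.  -8.2] deg [ 0.   -0.87  0.  ] a 0.32
3 mm [-5.9 -0.  -7. ] deg [-0.   -0.88 -0.  ] a 0.46
4 mm [-6.9 -0.  -5.6] deg [ 0.   -0.88  0.  ] a 0.6
5 mm [-7.6  0.  -4.1] deg [-0.   -0.87  0.  ] a 0.74
6 mm [-8.1  0.  -2.5] deg [ 0.   -0.88  0.  ] a 0.88
7 mm [-8.4  0.  -0.9] deg [ 0.   -0.87  0.  ] a 1.01
8 mm [-8.4 -0.   0.8] deg [-0.   -0.88 -0.  ] a 1.15
```

Call:
drive_tool --motion '[0.03, -0.002, 0, -0.009, 0, 0, 0, 0.03, -0.004, 0, -0.009, 0, 0, 0, 0.03, -0.005, 0, -0.008, 0, 0, 0, 0.03, -0.0062, 0, -0.0075, 0, 0, 0, 0.03, -0.007, 0, -0.006, 0, -0.3, 0, 0.03, -0.008, 0, -0.005, 0, -0.5, 0, 0.03, -0.0085, 0, -0.003, 0, -0.8, 0, 0.03, -0.009, 0, -0.001, 0, -0.8, 0, 0.03, 0, 0, 0, 0, 0, 0, 0.03, 0, 0, 0, 0, 0, 0]'

```text
time: 8.1
position: [0.5529, -0.0684, 0.3212]
tool_rot: [-0.069, 0.966, 0.018, 0.25]
contact_force: [1.7, -1.7, -3.3]
width: 0.0434
```

Run:
```python
from arc import *
s=cur()[2];print(s["time"],s["contact_force"],s["width"],s["joints"].round(3))
g=C.inv().apply(s["position"]+R.from_quat(s["tool_rot"]).apply([0,0,.168])-O);v=g-[.03,0,.097];print(g,np.hypot(v[0],v[2]),a:=np.arctan2(v[2],-v[0]))
print((C.inv()*R.from_quat(s["tool_rot"])).as_matrix()[:,2])
im=camera("scene")[:,:,::-1];cv2.imwrite("pics/s6.png",cv2.resize(im[150:350,140:340],None,fx=3,fy=3))
arc([.029,0,.097],a,a+1.0,28,36,9)
```

```text
8.1 [ 1.67599104 -1.6867041  -3.25648207] 0.043416571857755236 [ 0.171  0.274 -0.45   0.038 -0.341 -1.632]
[-0.0143373   0.00037096  0.17433824] 0.08914594854051743 1.050247483726095
[ 4.85311778e-01  7.39453980e-04 -8.74340855e-01]
grasp now caddy [-0.0143  0.0004  0.1743]
1 mm [-8.6  0.1  9. ] deg [ 0.04  0.14 -0.02] a 1.16
2 mm [-6.2  0.   1.4] deg [-0.   -0.89  0.  ] a 1.27
3 mm [-5.9  0.   2.4] deg [ 0.   -0.89  0.  ] a 1.38
4 mm [-5.6 -0.   3.5] deg [-0.   -0.89  0.  ] a 1.49
5 mm [-5.1 -0.   4.5] deg [ 0.   -0.89 -0.  ] a 1.61
6 mm [-4.4  0.   5.4] deg [-0.   -0.89  0.  ] a 1.72
7 mm [-3.7  0.   6.3] deg [ 0.   -0.89  0.  ] a 1.83
8 mm [-2.8  0.   7. ] deg [ 0.   -0.89  0.  ] a 1.94
9 mm [-1.9 -0.   7.7] deg [ 0.   -0.89 -0.  ] a 2.05
```

View pics/s6.png

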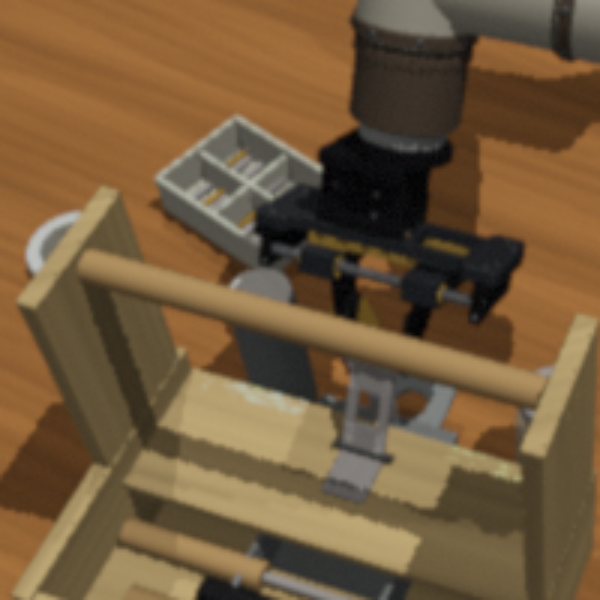

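Run:
```python
from arc import *
arc([.029,0,.097],1.05,2.45,29,37,10,tip=.173)
```

```text
grasp now caddy [-0.0119  0.0004  0.1699]
1 mm [-8.1  0.1  4.3] deg [ 0.04 -0.77 -0.02] a 1.19
2 mm [-8.5 -0.   2.3] deg [-0.  -0.8  0. ] a 1.33
3 mm [-8. -0.  4.] deg [-0.  -0.8  0. ] a 1.47
4 mm [-7.3  0.   5.6] deg [ 0.  -0.8  0. ] a 1.61
5 mm [-6.3 -0.   7. ] deg [ 0.  -0.8  0. ] a 1.75
6 mm [-5.2 -0.   8.2] deg [ 0.  -0.8 -0. ] a 1.89
7 mm [-3.8  0.   9.3] deg [ 0.  -0.8 -0. ] a 2.03
8 mm [-2.3  0.  10.2] deg [-0.  -0.8  0. ] a 2.17
9 mm [-0.7 -0.  10.8] deg [-0.  -0.8  0. ] a 2.31
10 mm [ 1.  -0.  11.1] deg [ 0.  -0.8  0. ] a 2.45
```

Call:
drive_tool --motion '[0.03, -0.008, 0, 0.004, 0, -0.8, 0, 0.03, -0.0085, 0, 0.0025, 0, -0.8, 0, 0.03, -0.008, 0, 0.004, 0, -0.8, 0, 0.03, -0.0073, 0, 0.0056, 0, -0.8, 0, 0.03, -0.0063, 0, 0.007, 0, -0.8, 0, 0.03, -0.0052, 0, 0.0082, 0, -0.8, 0, 0.03, -0.0038, 0, 0.0093, 0, -0.8, 0, 0.03, -0.0023, 0, 0.0102, 0, -0.8, 0, 0.03, 0, 0, 0, 0, 0, 0, 0.03, 0, 0, 0, 0, 0, 0]'

```text
time: 9.4
position: [0.6256, -0.058, 0.3044]
tool_rot: [-0.068, 0.949, 0.022, 0.307]
contact_force: [-2.0, -0.8, -0.8]
width: 0.0438
```

Run:
```python
from arc import *
s=cur()[2];print(s["time"],s["contact_force"],s["width"],s["joints"].round(3))
g=C.inv().apply(s["position"]+R.from_quat(s["tool_rot"]).apply([0,0,.173])-O);v=g-[.029,0,.097];print(g,np.hypot(v[0],v[2]),a:=np.arctan2(v[2],-v[0]))
print((C.inv()*R.from_quat(s["tool_rot"])).as_matrix()[:,2])
im=camera("scene")[:,:,::-1];cv2.imwrite("pics/s7.png",cv2.resize(im[150:350,140:340],None,fx=3,fy=3))
arc([.029,0,.097],a,a+.6,36,38,4,tip=.173)
```

```text
9.4 [-2.01785511 -0.84778124 -0.7999822 ] 0.04375959726633157 [ 0.167  0.393 -0.35   0.068 -0.202 -1.658]
[0.07899772 0.00042315 0.16422399] 0.08377850146312599 2.21028421060394
[ 5.86399444e-01  6.94728520e-04 -8.10021734e-01]
grasp now caddy [0.0789 0.0004 0.1643]
1 mm [ 2.6  0.1 12.9] deg [ 0.04 -0.6  -0.01] a 2.36
2 mm [ 0.7  0.  12. ] deg [-0.  -0.5 -0. ] a 2.51
3 mm [ 2.6  0.  11.9] deg [ 0.  -0.5  0. ] a 2.66
4 mm [ 4.5 -0.  11.6] deg [ 0.  -0.5  0. ] a 2.81
```

View pics/s7.png

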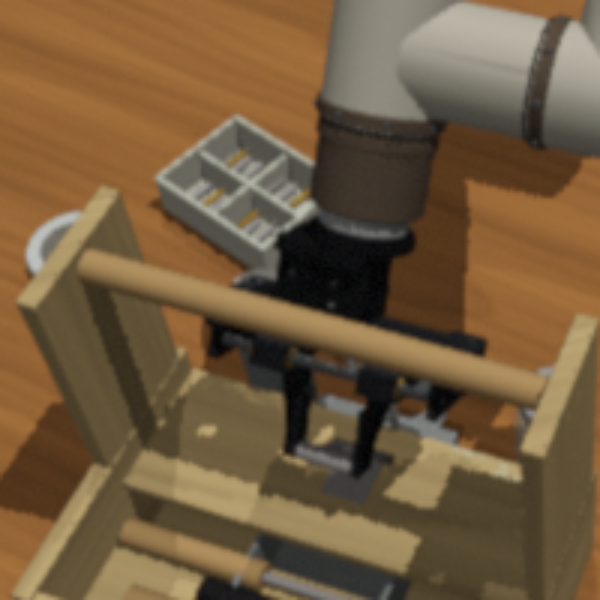

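Call:
drive_tool --motion '[0.03, 0.001, 0, 0.012, 0, 0, 0, 0.03, 0.001, 0, 0.012, 0, 0, 0, 0.03, 0.002, 0, 0.011, 0, 0, 0, 0.087, 0, 0, 0, 0, 0, 0, 0.087, 0, 0, 0, 0, 0, 0, 0.087, 0, 0, 0, 0, 0, 0, 0.087, 0, 0, 0, 0, 0, 0, 0.087, 0, 0, -0.02, 0, 0, 0, 0.087, 0, 0, -0.03, 0, 0, 0, 0.087, 0, 0, -0.03, 0, 0, 0]'

```text
time: 10.7
position: [0.5973, -0.0638, 0.3411]
tool_rot: [-0.069, 0.949, 0.024, 0.308]
contact_force: [-0.3, -0.3, 0.0]
width: 0.0867
```

Run:
```python
from arc import *
s=cur()[2];print(s["time"],s["position"],s["contact_force"],s["width"],s["joints"].round(3))
im=camera("scene")[:,:,::-1];cv2.imwrite("pics/s8.png",cv2.resize(im[150:350,140:340],None,fx=3,fy=3))
im=camera("top")[:,:,::-1];cv2.imwrite("pics/t8.png",im)
```

```text
10.7 [ 0.59727346 -0.0637663   0.34105935] [-0.31719398 -0.29141217  0.02973445] 0.0867307000949379 [ 0.164  0.308 -0.358  0.027 -0.276 -1.614]
```

View pics/s8.png

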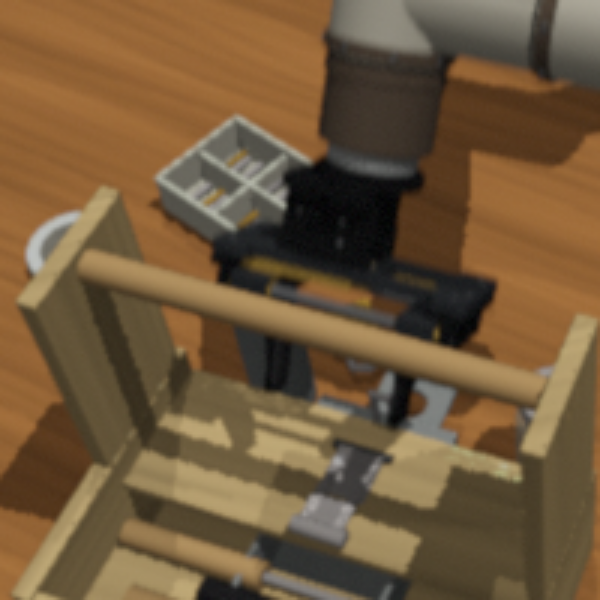

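Run:
```python
from plan import *
p,r,s=cur()
p2=p+r.apply([0,0,-.1])
rows(toolrot(0,.0765),np.array([.430,.363,.25]),9,tip=.164,start=(p2,r))
```

```text
target TCP [0.43  0.363 0.414] from [ 0.5385 -0.0728  0.4247] total rot deg [ 1.5 36.4  3.8]
1 mm [ 4.7 49.7 -1.8] deg [0.16 4.04 0.43]
2 mm [ 5.2 49.6 -1.6] deg [0.16 4.04 0.43]
3 mm [ 5.7 49.6 -1.3] deg [0.16 4.04 0.43]
4 mm [ 6.1 49.5 -1.1] deg [0.16 4.04 0.43]
5 mm [ 6.6 49.5 -0.8] deg [0.16 4.04 0.43]
6 mm [ 7.  49.4 -0.4] deg [0.16 4.04 0.43]
7 mm [ 7.3 49.4 -0.1] deg [0.16 4.04 0.43]
8 mm [ 7.7 49.3  0.3] deg [0.16 4.04 0.43]
9 mm [ 8.  49.3  0.7] deg [0.16 4.04 0.43]
```

Call:
drive_tool --motion '[0.087, 0, 0, -0.05, 0, 0, 0, 0.087, 0, 0, -0.05, 0, 0, 0, 0.087, 0.005, 0.055, -0.002, 0, 4.5, 0.5, 0.087, 0.0055, 0.055, -0.0016, 0.2, 4.5, 0.5, 0.087, 0.006, 0.055, -0.0013, 0.2, 4.5, 0.5, 0.087, 0.0065, 0.055, -0.001, 0.2, 4.5, 0.5, 0.087, 0.007, 0.055, -0.0008, 0.2, 4.5, 0.5, 0.087, 0.0075, 0.055, -0.0004, 0.2, 4.5, 0.5, 0.087, 0.008, 0.055, 0, 0.2, 4.5, 0.5, 0.087, 0.008, 0.055, 0.0003, 0.2, 4.5, 0.5]'

```text
time: 12.05
position: [0.4288, 0.3654, 0.4234]
tool_rot: [-0.032, 0.999, 0.002, -0.003]
contact_force: [0.9, -0.1, 0.0]
width: 0.0868
```

Run:
```python
from plan import *
s=cur()[2];print(s["time"],s["position"],s["contact_force"],s["width"],s["joints"].round(3))
rows(toolrot(0,.0765),np.array([.430,.363,.25]),2,tip=.164)
```

```text
12.05 [0.42880667 0.36536228 0.42338786] [ 0.90957191 -0.08948967  0.02363397] 0.08679560800500817 [ 0.992  0.268 -0.113 -0.008 -1.191 -2.495]
target TCP [0.43  0.363 0.414] from [0.4288 0.3654 0.4234] total rot deg [ 0.2 -0.4 -0.7]
1 mm [-0.5 -1.2  4.7] deg [ 0.12 -0.18 -0.33]
2 mm [-0.5 -1.2  4.7] deg [ 0.12 -0.18 -0.33]
```

Settle for a moment, then look with the wrist camera.

Call:
drive_tool --motion '[0.087, 0, 0, 0.01, 0, -0.4, -0.5, 0.087, 0, 0, 0, 0, 0, 0, 0.087, 0, 0, 0, 0, 0, 0, 0.087, 0, 0, 0, 0, 0, 0, 0.087, 0, 0, 0, 0, 0, 0, 0.087, 0, 0, 0, 0, 0, 0, 0.087, 0, 0, 0, 0, 0, 0, 0.087, 0, 0, 0, 0, 0, 0, 0.087, 0, 0, 0, 0, 0, 0, 0.087, 0, 0, 0, 0, 0, 0]'

```text
time: 13.3
position: [0.4286, 0.3649, 0.4139]
tool_rot: [-0.037, 0.999, 0.003, 0.001]
contact_force: [0.2, -0.2, -0.8]
width: 0.087
```

Run:
```python
from plan import *
import pickle
p,r,s=cur();print(s["time"],s["position"],s["dq"].round(3))
c=calibration("wrist");im=camera("wrist")[:,:,::-1];cv2.imwrite("pics/w9.png",im);pickle.dump(c,open("c9.pkl","wb"))
print(proj("wrist",[.446,.3648,.174],c),proj("wrist",p+r.apply([0,0,.164]),c))
```

```text
13.3 [0.42862892 0.36488181 0.41385152] [-0.     0.001 -0.001 -0.001  0.001  0.001]
[317.03945632 279.03608613] [320.55507492 305.36784719]
```

View pics/w9.png

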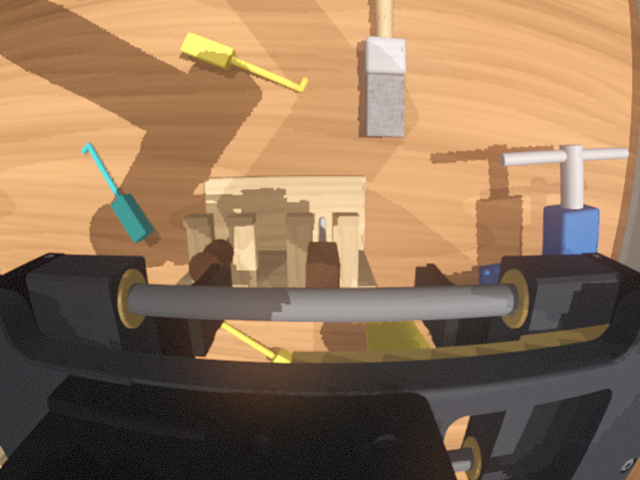

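Run:
```python
import cv2
im=cv2.imread("pics/w9.png");cv2.imwrite("pics/w9z.png",cv2.resize(im[170:295,175:375],None,fx=4,fy=4,interpolation=cv2.INTER_CUBIC))
```

```text
(no output)
```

View pics/w9z.png

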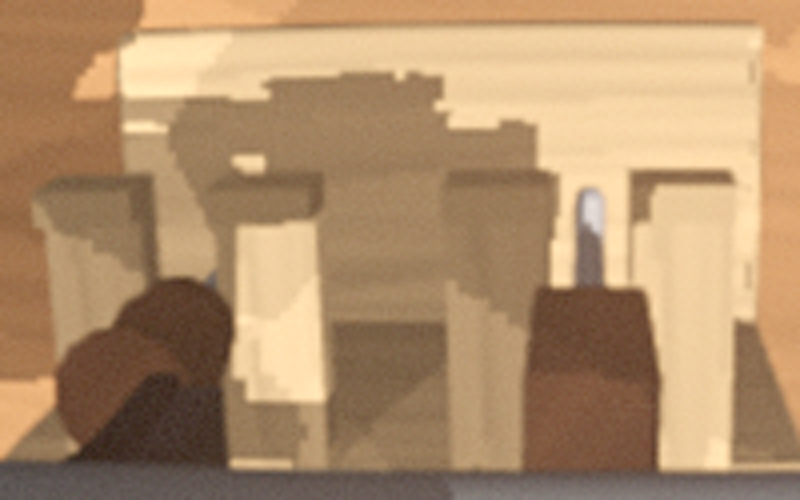

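Run:
```python
from plan import *
import pickle;c=pickle.load(open("c9.pkl","rb"))
W=lambda x,y:(175+x/4,170+y/4)
f=lambda n,x,y,z:print(n,(onz("wrist",W(x,y),z,c)).round(4))
f("topFL",525,378,.174);f("topFR",658,378,.174);f("botFL",536,290,.12);f("botFR",646,290,.12)
f("toe end",591,188,.04)
f("prongs front hook",444,172,.126);f("prong gap L",556,172,.126);f("gap R",630,172,.126);f("prong R",737,172,.126)
f("awl fork gapL",152,178,.126);f("awl gapR",210,178,.126)
f("base L",122,30,.014);f("base R",758,22,.014)
```

```text
topFL [0.4369 0.3575 0.174 ]
topFR [0.4354 0.378  0.174 ]
botFL [0.4374 0.3576 0.12  ]
botFR [0.4359 0.3784 0.12  ]
toe end [0.4329 0.3681 0.04  ]
prongs front hook [0.4148 0.3394 0.126 ]
prong gap L [0.4133 0.3598 0.126 ]
gap R [0.4123 0.3733 0.126 ]
prong R [0.4108 0.3928 0.126 ]
awl fork gapL [0.4195 0.2842 0.126 ]
awl gapR [0.4188 0.2955 0.126 ]
base L [0.4042 0.2426 0.014 ]
base R [0.3917 0.408  0.014 ]
```

Run:
```python
from plan import *
rows(toolrot(0,.0765),np.array([.447,.3685,.152]),1,tip=.164)
```

```text
target TCP [0.447  0.3685 0.316 ] from [0.4286 0.3649 0.4138] total rot deg [ 0.3  0.1 -0.2]
1 mm [-18.4   1.7  97.9] deg [ 0.31  0.1  -0.16]
```

Call:
drive_tool --motion '[0.06, -0.018, 0.0017, 0, 0.3, 0, -0.2, 0.06, 0, 0, 0.025, 0, 0, 0, 0.06, 0, 0, 0.025, 0, 0, 0, 0.06, 0, 0, 0.025, 0, 0, 0, 0.06, 0, 0, 0.0225, 0, 0, 0, 0.06, 0, 0, 0, 0, 0, 0, 0.06, 0, 0, 0, 0, 0, 0, 0.06, 0, 0, 0, 0, 0, 0, 0.06, 0, 0, 0, 0, 0, 0, 0.06, 0, 0, 0, 0, 0, 0]'

```text
time: 14.6
position: [0.4536, 0.3706, 0.3171]
tool_rot: [-0.039, 0.999, 0.002, 0.005]
contact_force: [-0.1, 0.4, -0.5]
width: 0.06
```

Run:
```python
from plan import *
p,r,s=cur();print(s["time"],s["position"],s["contact_force"],s["width"])
rows(toolrot(0,.0765),np.array([.447,.3685,.152]),1,tip=.164)
im=camera("scene")[:,:,::-1];cv2.imwrite("pics/s10.png",cv2.resize(im[180:340,370:530],None,fx=3.7,fy=3.7))
```

```text
14.6 [0.45357818 0.37058155 0.31706085] [-0.13844798  0.35045107 -0.5203679 ] 0.05997493150717708
target TCP [0.447  0.3685 0.316 ] from [0.4536 0.3706 0.3171] total rot deg [0.3 0.6 0.1]
1 mm [ 6.7 -1.6  1. ] deg [0.26 0.56 0.09]
```

View pics/s10.png

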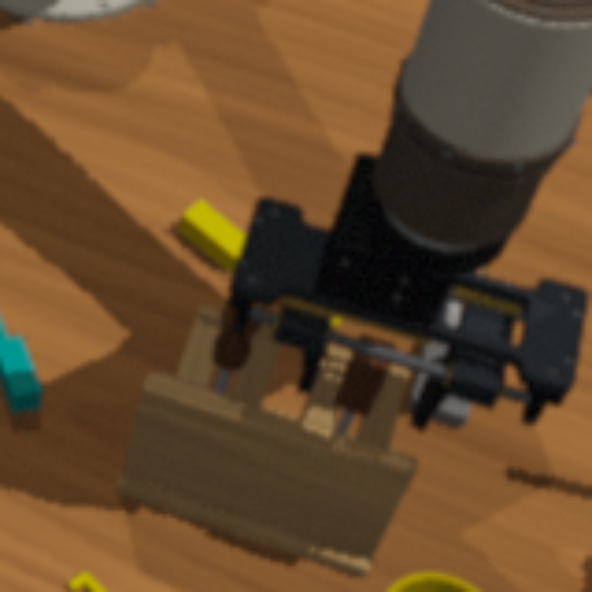

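Call:
drive_tool --motion '[0.06, 0.0067, -0.0016, 0.001, 0.3, 0.6, 0, 0.06, 0, 0, 0, 0, 0, 0, 0.01, 0, 0, 0, 0, 0, 0, 0.01, 0, 0, 0, 0, 0, 0, 0.01, 0, 0, 0, 0, 0, 0, 0.01, 0, 0, 0, 0, 0, 0, 0.01, 0, 0, 0, 0, 0, 0, 0.01, 0, 0, -0.01, 0, 0, 0, 0.01, 0, 0, -0.015, 0, 0, 0, 0.01, 0, 0, 0, 0, 0, 0]' --newtons 45

```text
time: 15.9
position: [0.4466, 0.3684, 0.3431]
tool_rot: [-0.039, 0.999, -0.0, -0.0]
contact_force: [0.3, 0.3, -1.0]
width: 0.0218
```

Run:
```python
from plan import *
p,r,s=cur();print(s["time"],s["position"],s["contact_force"],s["width"])
im=camera("scene")[:,:,::-1];cv2.imwrite("pics/s11.png",cv2.resize(im[180:340,370:530],None,fx=3.7,fy=3.7))
im=camera("wrist")[:,:,::-1];cv2.imwrite("pics/w11.png",im)
```

```text
15.9 [0.44655486 0.36837138 0.343121  ] [ 0.31940789  0.25386987 -1.04715756] 0.021797492062604455
```

View pics/s11.png

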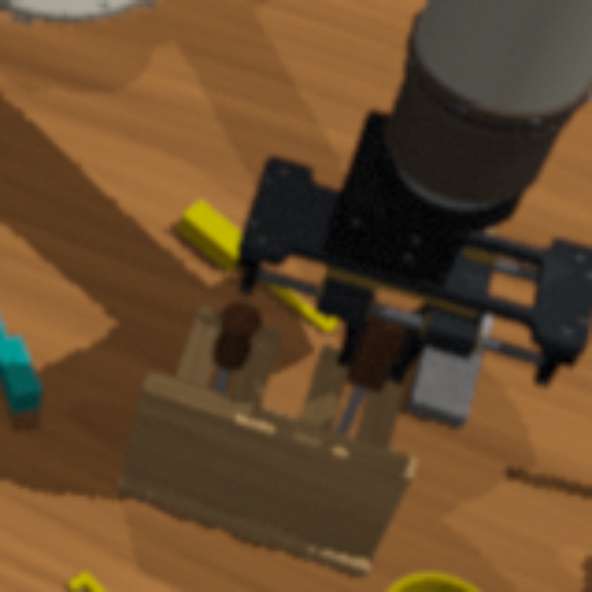

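View pics/w11.png

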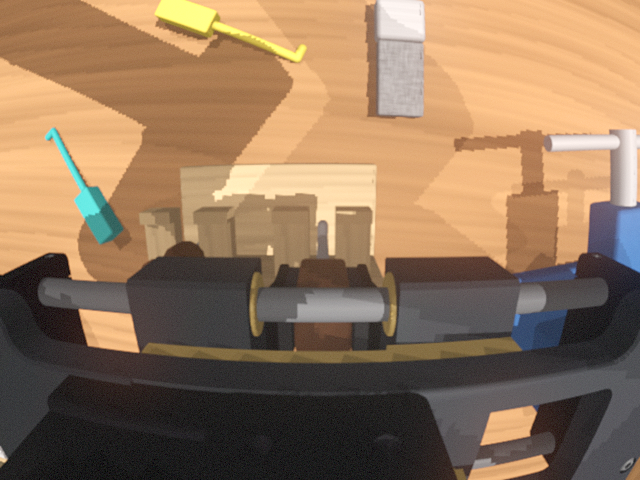

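Run:
```python
from plan import *
import pickle
c3=pickle.load(open("c3.pkl","rb"));c9=pickle.load(open("c9.pkl","rb"))
r3=None
# relative camera mount from c9 and pose then
p9=np.array([0.42862892,0.36488181,0.41385152]);r9=R.from_quat([-0.037,.999,.003,.001])
p,r,s=cur();c=calibration("wrist");off=r.inv().apply(c["position"]-p);rel=r.inv()*R.from_quat(c["attitude"]);print(off,rel.as_quat().round(4))
def cam(p,q):
    r=R.from_quat(q);return dict(mtx=c["mtx"],position=np.array(p)+r.apply(off),attitude=(r*rel).as_quat())
def show(n,q):print(n,q.round(4),"caddy",C.inv().apply(q-O).round(4))
show("w3",onz("wrist",(240+374/4,100+290/4),.042,c3))
show("w4",onz("wrist",(340.3,184.2),.042,cam([.51198,-.09101,.24193],[-0.074,0.951,0.038,0.297])))
show("w5",onz("wrist",(323.9,208.9),.042,cam([.52567,-.07297,.2567],[-0.07,0.973,0.016,0.219])))
hole=np.array([.592,-.0612,.022])
```

```text
[0.06593468 0.00090925 0.02142782] [-0.0851 -0.0852  0.7018  0.7021]
w3 [ 0.5922 -0.0614  0.042 ] caddy [-0.056   0.0016  0.042 ]
w4 [ 0.5923 -0.0619  0.042 ] caddy [-0.0559  0.0012  0.042 ]
w5 [ 0.5928 -0.0616  0.042 ] caddy [-0.0554  0.0014  0.042 ]
```

Call:
drive_tool --motion '[0.01, 0.028, 0, -0.002, 0, 0, 0, 0.01, 0.028, 0, -0.002, 0, 0, 0, 0.01, 0.002, 0, -0.035, 0, 0, 0, 0.01, 0, -0.02, -0.035, 0, 0, 0, 0.01, 0, -0.04, 0, 0, 0, 0, 0.01, 0, -0.045, 0, 0, 0, 0, 0.01, 0, -0.045, 0, 0, 0, 0, 0.01, 0, -0.045, 0, 0, 0, -0.5, 0.01, -0.02, -0.04, 0, 0, 0, -0.8, 0.01, -0.02, -0.035, 0, 0, 0, -0.8]'

```text
time: 17.25
position: [0.4475, 0.0916, 0.4162]
tool_rot: [-0.061, 0.998, -0.003, -0.004]
contact_force: [0.5, -0.0, -0.7]
width: 0.0216
```

Run:
```python
from plan import *
p,r,s=cur();print(s["time"],s["position"],s["contact_force"],s["width"],s["joints"].round(2))
rows(toolrot(0),np.array([.5974,-.0609,.41]),8,tip=0)
```

```text
17.25 [0.44750696 0.09162426 0.41623202] [ 0.49531856 -0.04076759 -0.6527202 ] 0.0216177119726967 [ 0.56  0.09 -0.36  0.   -1.13 -2.01]
target TCP [ 0.5974 -0.0609  0.41  ] from [0.4475 0.0916 0.4162] total rot deg [-0.4 -0.5 -1.2]
1 mm [-16.3 -21.2   0.8] deg [-0.04 -0.06 -0.15]
2 mm [-16.2 -21.2   0.8] deg [-0.04 -0.06 -0.15]
3 mm [-16.2 -21.3   0.8] deg [-0.04 -0.06 -0.15]
4 mm [-16.1 -21.3   0.8] deg [-0.04 -0.06 -0.15]
5 mm [-16.1 -21.4   0.8] deg [-0.04 -0.06 -0.15]
6 mm [-16.  -21.4   0.8] deg [-0.04 -0.06 -0.15]
7 mm [-16.  -21.4   0.8] deg [-0.04 -0.06 -0.15]
8 mm [-15.9 -21.5   0.8] deg [-0.04 -0.06 -0.15]
```

Call:
drive_tool --motion '[0.01, -0.026, -0.034, 0.001, 0, 0, -0.2, 0.01, -0.026, -0.034, 0.001, 0, 0, -0.2, 0.01, -0.026, -0.034, 0.001, 0, 0, -0.2, 0.01, -0.026, -0.034, 0.001, 0, 0, -0.2, 0.01, -0.025, -0.034, 0.001, 0, -0.2, -0.2, 0.01, 0, 0, 0, 0, 0, 0, 0.01, 0, 0, 0, 0, 0, 0, 0.01, 0, 0, 0, 0, 0, 0, 0.01, 0, 0, 0, 0, 0, 0, 0.01, 0, 0, 0, 0, 0, 0]'

```text
time: 18.5
position: [0.5996, -0.0667, 0.4076]
tool_rot: [-0.069, 0.998, -0.002, -0.005]
contact_force: [0.2, 0.1, -1.0]
width: 0.0217
```

Run:
```python
from plan import *
p,r,s=cur();print(s["time"],s["position"],s["contact_force"],s["width"],s["joints"].round(2))
rows(toolrot(0),np.array([.5974,-.0609,.36]),1,tip=0)
c=calibration("wrist");im=camera("wrist")[:,:,::-1];cv2.imwrite("pics/w12.png",im)
foot=p+r.apply([0,0,.1695+.107])
print("rod foot",foot.round(4),proj("wrist",foot,c),"hole",proj("wrist",[.5924,-.0616,.042],c))
im=camera("scene")[:,:,::-1];cv2.imwrite("pics/s12.png",cv2.resize(im[150:350,180:380],None,fx=3,fy=3))
```

```text
18.5 [ 0.59964617 -0.06674424  0.40759505] [ 0.15490024  0.08084932 -1.03971499] 0.021743602661834453 [ 0.16  0.35 -0.04  0.   -1.19 -1.59]
target TCP [ 0.5974 -0.0609  0.36  ] from [ 0.5996 -0.0667  0.4076] total rot deg [-0.2 -0.6 -0.3]
1 mm [ 0.9  6.3 47.6] deg [-0.22 -0.61 -0.27]
rod foot [ 0.5969 -0.0682  0.1311] [321.35099711 238.29076779] hole [329.69216231 211.9721303 ]
```

View pics/w12.png

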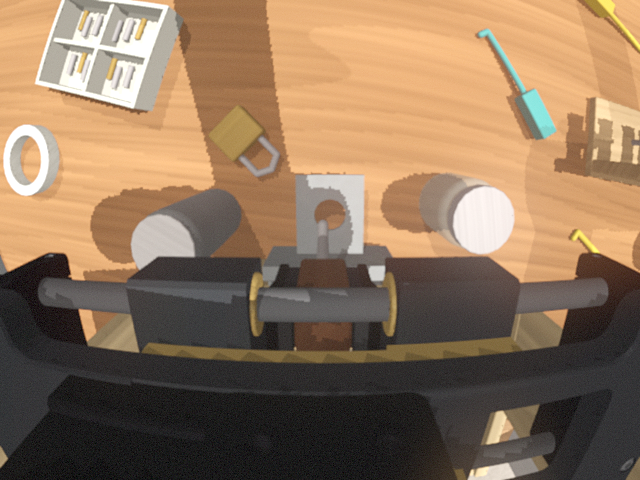

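View pics/s12.png

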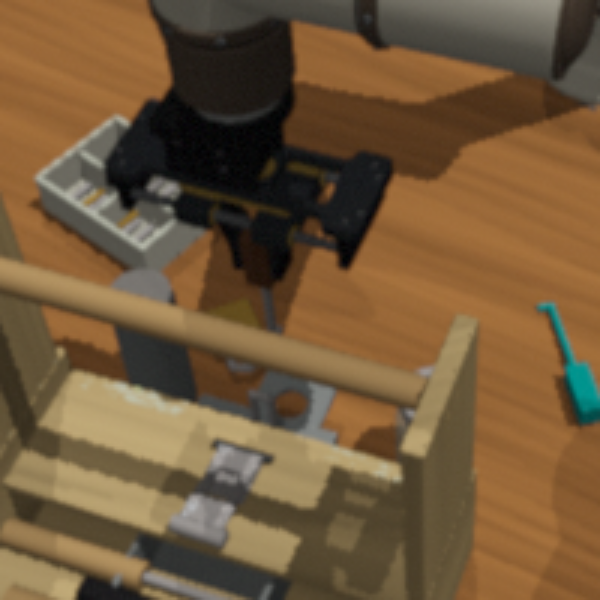

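Call:
drive_tool --motion '[0.01, 0.001, 0.0063, 0.015, -0.2, -0.6, -0.3, 0.01, 0, 0, 0.016, 0, 0, 0, 0.01, 0, 0, 0.016, 0, 0, 0, 0.01, 0, 0, 0, 0, 0, 0, 0.01, 0, 0, 0, 0, 0, 0, 0.01, 0, 0, 0, 0, 0, 0, 0.01, 0, 0, 0, 0, 0, 0, 0.01, 0, 0, 0, 0, 0, 0, 0.01, 0, 0, 0, 0, 0, 0, 0.01, 0, 0, 0, 0, 0, 0]'

```text
time: 19.85
position: [0.5984, -0.061, 0.3606]
tool_rot: [-0.072, 0.997, -0.001, 0.002]
contact_force: [0.3, -0.6, -0.8]
width: 0.0219
```

Run:
```python
from plan import *
p,r,s=cur();print(s["time"],s["position"],s["contact_force"],s["width"])
rows(toolrot(0),np.array([.5974,-.0609,.2985]),1,tip=0)
c=calibration("wrist");im=camera("wrist")[:,:,::-1];cv2.imwrite("pics/w13.png",cv2.resize(im[130:280,220:420],None,fx=4,fy=4,interpolation=cv2.INTER_CUBIC))
foot=p+r.apply([0,0,.1695+.107]);te=p+r.apply([.014,0,.1695+.107])
print("rod foot",foot.round(4),(proj("wrist",foot,c)-[220,130])*4,"toe end",(proj("wrist",te,c)-[220,130])*4,"hole",(proj("wrist",[.5924,-.0616,.042],c)-[220,130])*4)
```

```text
19.85 [ 0.59835605 -0.06095649  0.36057922] [ 0.30284134 -0.63248435 -0.8198769 ] 0.021874676216168454
target TCP [ 0.5974 -0.0609  0.2985] from [ 0.5984 -0.061   0.3606] total rot deg [-0.1  0.2  0. ]
1 mm [ 1.2  0.3 62.1] deg [-0.09  0.22  0.04]
rod foot [ 0.5995 -0.0612  0.0841] [405.48369283 433.08327636] toe end [405.44794814 355.63294045] hole [409.64142856 347.17686537]
```

View pics/w13.png

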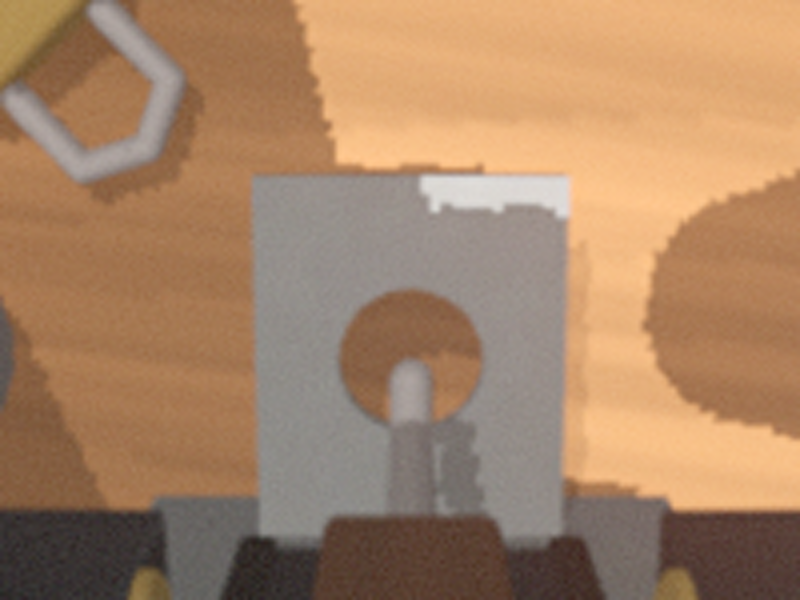

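Call:
drive_tool --motion '[0.01, 0, 0.0003, 0.0124, 0, 0.2, 0, 0.01, 0, 0, 0.0124, 0, 0, 0, 0.01, 0, 0, 0.0124, 0, 0, 0, 0.01, 0, 0, 0.0124, 0, 0, 0, 0.01, 0, 0, 0.0124, 0, 0, 0, 0.01, 0, 0, 0, 0, 0, 0, 0.01, 0, 0, 0, 0, 0, 0, 0.01, 0, 0, 0, 0, 0, 0, 0.01, 0, 0, 0, 0, 0, 0, 0.01, 0, 0, 0, 0, 0, 0]'

```text
time: 21.15
position: [0.5984, -0.0607, 0.2939]
tool_rot: [-0.072, 0.997, -0.001, -0.0]
contact_force: [-0.3, 1.0, -1.6]
width: 0.0213
```

Run:
```python
from plan import *
p,r,s=cur();print(s["time"],s["position"],s["contact_force"],s["width"])
rows(toolrot(0),np.array([.5985,-.0609,.2985]),1,tip=0)
c=calibration("wrist");im=camera("wrist")[:,:,::-1];cv2.imwrite("pics/w14.png",cv2.resize(im[130:280,220:420],None,fx=4,fy=4,interpolation=cv2.INTER_CUBIC))
```

```text
21.15 [ 0.59844511 -0.06074787  0.29388625] [-0.32088179  0.97062698 -1.62520324] 0.021277274836189713
target TCP [ 0.5985 -0.0609  0.2985] from [ 0.5984 -0.0607  0.2939] total rot deg [-0.1 -0.   0. ]
1 mm [-0.  -0.2 -4.6] deg [-0.09 -0.02  0.05]
```

View pics/w14.png

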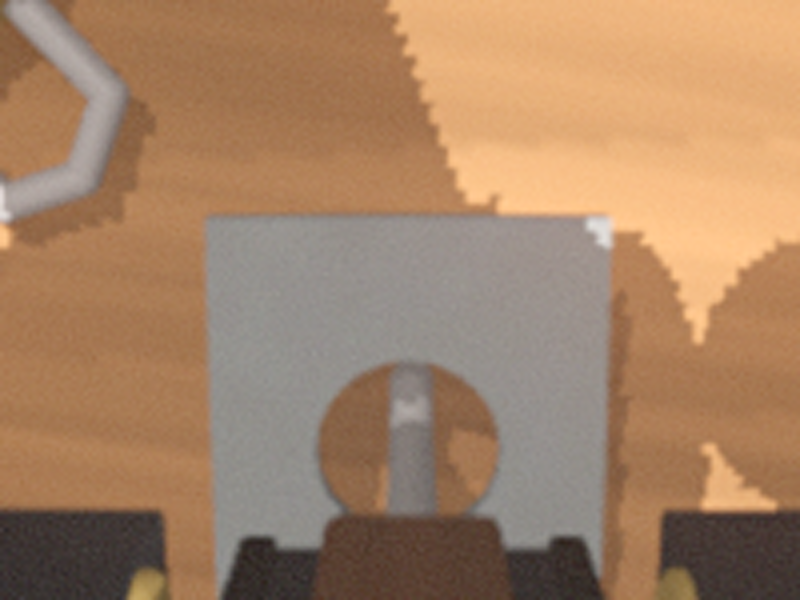

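Call:
drive_tool --motion '[0.01, 0.0105, 0, 0, 0, 0, 0, 0.01, 0.0105, 0, 0, 0, 0, 0, 0.01, 0.0105, 0, 0, 0, 0, 0, 0.01, 0.0105, 0, 0, 0, 0, 0, 0.01, 0.0105, 0, 0, 0, 0, 0, 0.01, 0.0105, 0, 0, 0, 0, 0, 0.01, 0.0105, 0, 0, 0, 0, 0, 0.01, 0.0105, 0, 0, 0, 0, 0, 0.01, 0, 0, 0, 0, 0, 0, 0.01, 0, 0, 0, 0, 0, 0]'

```text
time: 22.45
position: [0.5094, -0.0736, 0.2946]
tool_rot: [-0.072, 0.997, -0.001, 0.002]
contact_force: [0.3, 0.0, -1.5]
width: 0.0219
```

Run:
```python
from plan import *
p,r,s=cur();print(s["time"],s["position"],s["contact_force"],s["width"])
print("moved",C.inv().apply(p-[.5984,-.0607,.2939]))
rows(toolrot(0),np.array([.5985,-.0609,.2939]),1,tip=0)
c=calibration("wrist");im=camera("wrist")[:,:,::-1];cv2.imwrite("pics/w15.png",im)
W=lambda x,y:(220+x/4,130+y/4)
```

```text
22.45 [ 0.5093839  -0.07358272  0.29458406] [ 0.29028983  0.02861911 -1.45453404] 0.021896579070116058
moved [-0.08994342 -0.00011023  0.00068406]
target TCP [ 0.5985 -0.0609  0.2939] from [ 0.5094 -0.0736  0.2946] total rot deg [-0.1  0.2  0.1]
1 mm [-90.   -0.2   1.1] deg [-0.1   0.24  0.06]
```

View pics/w15.png

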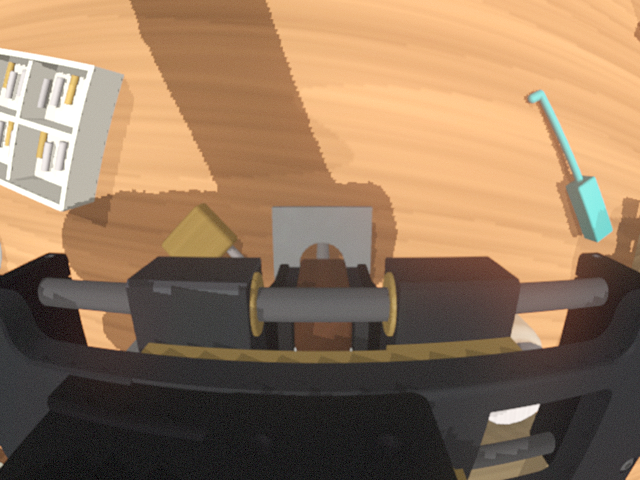

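Run:
```python
from plan import *
c=calibration("wrist")
q=onz("wrist",(322,207.5),.042,c);print("lip front edge caddy",C.inv().apply(q-O))
im=camera("wrist")[:,:,::-1];cv2.imwrite("pics/w15z.png",cv2.resize(im[180:300,250:400],None,fx=5,fy=5,interpolation=cv2.INTER_CUBIC))
```

```text
lip front edge caddy [-0.16472183  0.00143352  0.042     ]
```

View pics/w15z.png

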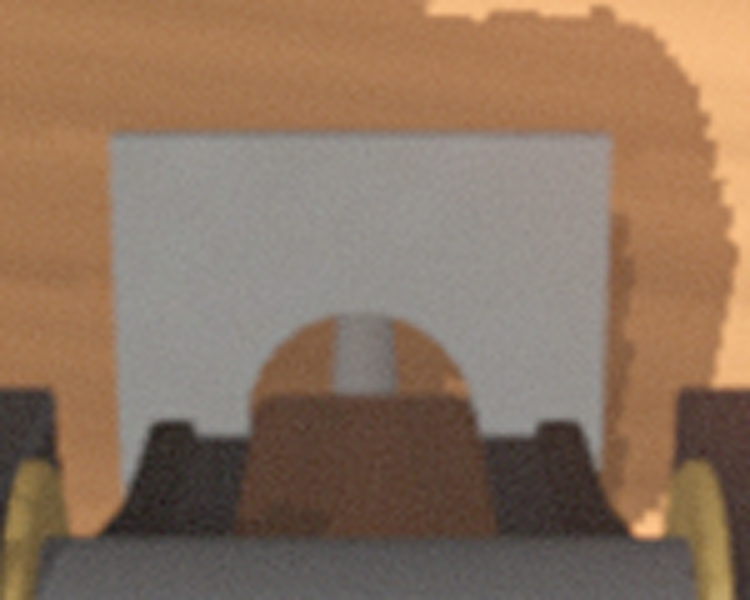

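Call:
drive_tool --motion '[0.01, 0.004, 0, 0, 0, 0, 0, 0.01, 0.004, 0, 0, 0, 0, 0, 0.01, 0.002, 0, 0, 0, 0, 0, 0.01, 0, 0, 0, 0, 0, 0, 0.01, 0, 0, 0, 0, 0, 0, 0.01, 0, 0, 0, 0, 0, 0, 0.01, 0, 0, 0, 0, 0, 0, 0.01, 0, 0, 0, 0, 0, 0, 0.01, 0, 0, 0, 0, 0, 0, 0.01, 0, 0, 0, 0, 0, 0]'

```text
time: 23.8
position: [0.5043, -0.074, 0.2957]
tool_rot: [-0.073, 0.997, -0.0, 0.011]
contact_force: [3.3, 0.0, -2.8]
width: 0.0218
```

Run:
```python
from plan import *
p,r,s=cur();print(s["time"],s["position"],s["contact_force"],s["width"])
print("moved",C.inv().apply(p-[.5984,-.0607,.2939]), np.degrees((r.inv()*toolrot(0)).as_rotvec()))
c=calibration("wrist");im=camera("wrist")[:,:,::-1];cv2.imwrite("pics/w16z.png",cv2.resize(im[180:300,250:400],None,fx=5,fy=5,interpolation=cv2.INTER_CUBIC))
g=cv2.cvtColor(im,cv2.COLOR_BGR2HSV)[190:240,300:340,1].mean(1);e=np.argmin(np.diff(g.astype(float)))+190.5+.5;print("edge row",e)
q=onz("wrist",(322,e),.042,c);print("lip front edge caddy",C.inv().apply(q-O))
```

```text
23.8 [ 0.50433159 -0.07400445  0.29569835] [ 3.26891360e+00  1.45109444e-03 -2.82289446e+00] 0.021755533416733752
moved [-0.09500441  0.00018983  0.00179835] [-0.12346344  1.31047262  0.15238991]
edge row 207.0
lip front edge caddy [-0.16538164  0.0015674   0.042     ]
```

View pics/w16z.png

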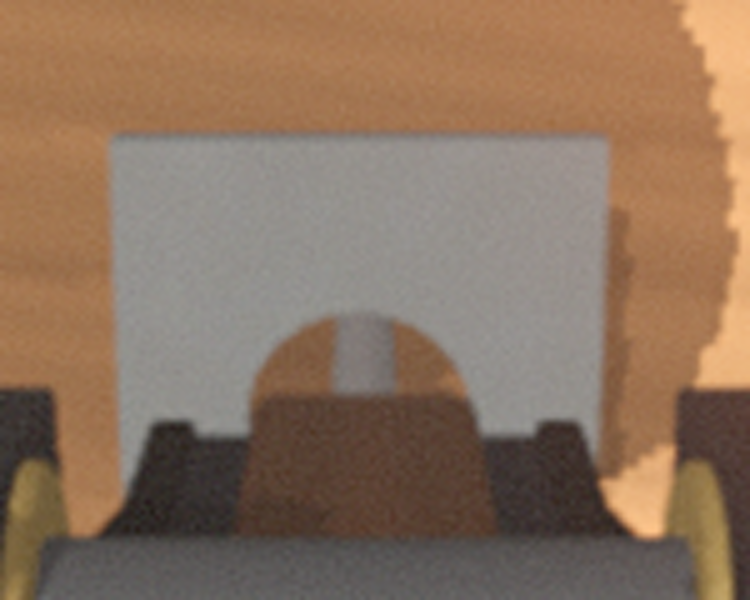

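Call:
drive_tool --motion '[0.01, -0.005, 0, -0.001, 0, 0.5, 0, 0.01, -0.007, 0, 0, 0, 0.4, 0, 0.01, -0.005, 0, 0, 0, 0.4, 0, 0.01, -0.003, 0, 0, 0, 0, 0, 0.01, 0, 0, 0, 0, 0, 0, 0.01, 0, 0, 0, 0, 0, 0, 0.01, 0, 0, 0, 0, 0, 0, 0.01, 0, 0, 0, 0, 0, 0, 0.01, 0, 0, 0, 0, 0, 0, 0.01, 0, 0, 0, 0, 0, 0]'

```text
time: 25.1
position: [0.523, -0.0714, 0.2957]
tool_rot: [-0.072, 0.997, -0.001, -0.006]
contact_force: [-0.6, 0.4, -1.1]
width: 0.0219
```

Run:
```python
from plan import *
p,r,s=cur();print(s["time"],s["position"],s["contact_force"],s["width"])
print("moved",C.inv().apply(p-[.5984,-.0607,.2939]), np.degrees((r.inv()*toolrot(0)).as_rotvec()))
c=calibration("wrist");im=camera("wrist")[:,:,::-1];cv2.imwrite("pics/w17z.png",cv2.resize(im[150:300,240:400],None,fx=4,fy=4,interpolation=cv2.INTER_CUBIC))
```

```text
25.1 [ 0.52295342 -0.07144269  0.29569575] [-0.58091279  0.3806524  -1.0889256 ] 0.021865952669597965
moved [-7.62075178e-02  8.09825320e-05  1.79574759e-03] [-0.1036517  -0.7013432   0.09708346]
```

View pics/w17z.png

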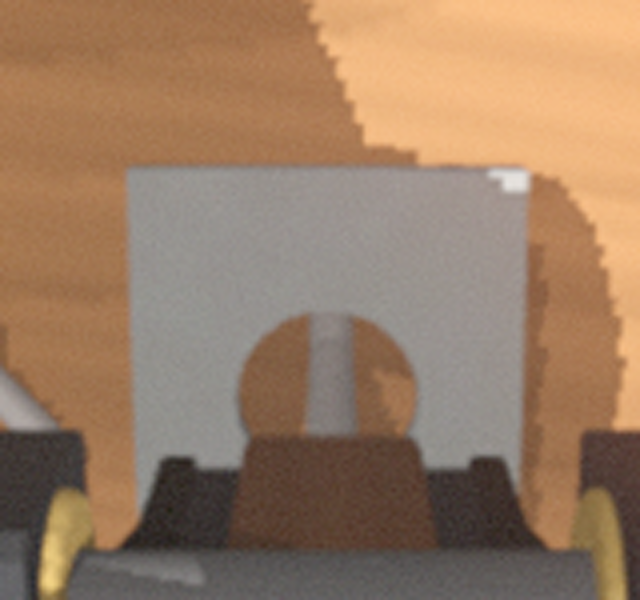

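Call:
drive_tool --motion '[0.01, -0.0025, 0, 0, 0, -0.7, 0, 0.01, 0, 0, 0, 0, 0, 0, 0.01, 0, 0, -0.006, 0, 0, 0, 0.01, 0, 0, -0.01, 0, 0, 0, 0.01, 0, 0, -0.012, 0, 0, 0, 0.01, 0, 0, -0.015, 0, 0, 0, 0.01, 0, 0, -0.02, 0, 0, 0, 0.01, 0, 0, -0.025, 0, 0, 0, 0.01, 0, 0, -0.025, 0, 0, 0, 0.01, 0, 0, 0, 0, 0, 0]'

```text
time: 26.4
position: [0.5251, -0.071, 0.4181]
tool_rot: [-0.072, 0.997, -0.001, 0.003]
contact_force: [0.0, -0.0, -1.0]
width: 0.0219
```

Run:
```python
from plan import *
p,r,s=cur();print(s["time"],s["position"],s["contact_force"],s["width"])
print("moved",C.inv().apply(p-[.5984,-.0607,.2939]), np.degrees((r.inv()*toolrot(0)).as_rotvec()))
c=calibration("wrist");im=camera("wrist")[:,:,::-1];cv2.imwrite("pics/w18.png",im)
im=camera("scene")[:,:,::-1];cv2.imwrite("pics/s18.png",cv2.resize(im[150:350,180:380],None,fx=3,fy=3))
```

```text
26.4 [ 0.52506626 -0.07097145  0.41812989] [ 0.04820476 -0.03356591 -0.9987243 ] 0.021900799479782414
moved [-0.07404917  0.00024739  0.12422989] [-0.12877353  0.38513808  0.11607516]
```

View pics/w18.png

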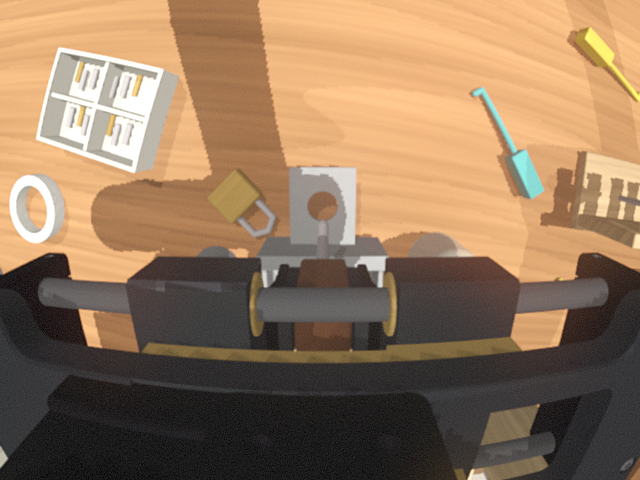

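View pics/s18.png

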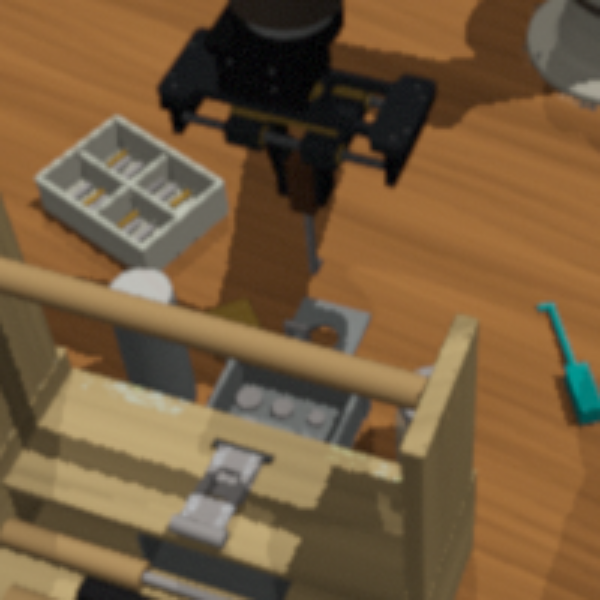

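Run:
```python
from plan import *
p,r,s=cur()
a=rows(toolrot(0,.11),np.array([.395,.15,.415]),5,tip=0)
rows(toolrot(0,.0775),np.array([.391,.364,.405]),5,tip=0,start=a)
```

```text
target TCP [0.395 0.15  0.415] from [ 0.5245 -0.071   0.4154] total rot deg [-0.1  0.1  2. ]
1 mm [19.3 47.5 -0. ] deg [-0.02  0.01  0.39]
2 mm [19.6 47.3  0. ] deg [-0.02  0.01  0.39]
3 mm [19.9 47.2  0. ] deg [-0.02  0.01  0.39]
4 mm [20.2 47.   0. ] deg [-0.02  0.01  0.39]
5 mm [20.6 46.9  0.1] deg [-0.02  0.01  0.39]
target TCP [0.391 0.364 0.405] from [0.395 0.15  0.415] total rot deg [0.  0.  1.9]
1 mm [-3.9 42.6  2. ] deg [0.   0.   0.37]
2 mm [-3.6 42.7  2. ] deg [0.   0.   0.37]
3 mm [-3.3 42.7  2. ] deg [0.   0.   0.37]
4 mm [-3.1 42.7  2. ] deg [0.   0.   0.37]
5 mm [-2.8 42.7  2. ] deg [0.   0.   0.37]
```

Call:
drive_tool --motion '[0.01, 0.02, 0.047, 0, 0, 0.1, 0.4, 0.01, 0.02, 0.047, 0, 0, 0, 0.4, 0.01, 0.02, 0.047, 0, 0, 0, 0.4, 0.01, 0.02, 0.047, 0, 0, 0, 0.4, 0.01, 0.02, 0.047, 0, 0, 0, 0.4, 0.01, -0.0035, 0.0425, 0.002, 0, 0, 0.4, 0.01, -0.0035, 0.0425, 0.002, 0, 0, 0.4, 0.01, -0.003, 0.0425, 0.002, 0, 0, 0.4, 0.01, -0.003, 0.0425, 0.002, 0, 0, 0.4, 0.01, -0.003, 0.03, 0.002, 0, 0, 0.4]'

```text
time: 27.75
position: [0.3858, 0.3588, 0.3907]
tool_rot: [-0.033, 0.999, -0.007, -0.01]
contact_force: [0.7, 0.7, -1.2]
width: 0.022
```

Run:
```python
from plan import *
p,r,s=cur();print(s["time"],s["position"],s["contact_force"],s["width"])
rows(toolrot(0,.0775),np.array([.3915,.364,.34]),3,tip=0)
```

```text
27.75 [0.38583029 0.35876723 0.39074004] [ 0.68324321  0.67399014 -1.16743058] 0.02198967444111805
target TCP [0.3915 0.364  0.34  ] from [0.3858 0.3588 0.3907] total rot deg [-0.7 -1.2 -0.6]
1 mm [-2.4  1.8 16.8] deg [-0.24 -0.4  -0.21]
2 mm [-2.2  1.7 16.9] deg [-0.24 -0.4  -0.21]
3 mm [-2.1  1.7 16.9] deg [-0.24 -0.4  -0.21]
```

Call:
drive_tool --motion '[0.01, -0.0024, 0.0018, 0.014, -0.3, -0.6, -0.2, 0.01, -0.002, 0.0017, 0.016, -0.2, -0.5, -0.2, 0.01, -0.001, 0.0015, 0.016, -0.1, -0.1, -0.2, 0.01, 0, 0, 0, 0, 0, 0, 0.01, 0, 0, 0, 0, 0, 0, 0.01, 0, 0, 0, 0, 0, 0, 0.01, 0, 0, 0, 0, 0, 0, 0.01, 0, 0, 0, 0, 0, 0, 0.01, 0, 0, 0, 0, 0, 0, 0.01, 0, 0, 0, 0, 0, 0]'

```text
time: 29.0
position: [0.3893, 0.3653, 0.3385]
tool_rot: [-0.04, 0.999, -0.005, -0.003]
contact_force: [-0.8, -0.6, -1.0]
width: 0.0214
```

Run:
```python
from plan import *
p,r,s=cur();print(s["time"],s["position"],s["contact_force"],s["width"])
rows(toolrot(0,.0775),np.array([.3915,.364,.34]),1,tip=0)
c=calibration("wrist");im=camera("wrist")[:,:,::-1];cv2.imwrite("pics/w19.png",cv2.resize(im[130:290,200:440],None,fx=3.3,fy=3.3,interpolation=cv2.INTER_CUBIC))
rf=p+r.apply([0,0,.1695-.027]);
print("fork pt proj",(proj("wrist",[.4445,.3687,.12],c)-[200,130])*3.3,"rod top",(proj("wrist",rf,c)-[200,130])*3.3)
im=camera("scene")[:,:,::-1];cv2.imwrite("pics/s19.png",cv2.resize(im[180:340,370:530],None,fx=3.7,fy=3.7))
```

```text
29.0 [0.38933394 0.36532499 0.33849956] [-0.76136057 -0.60978316 -1.01331413] 0.021352850848432296
target TCP [0.3915 0.364  0.34  ] from [0.3893 0.3653 0.3385] total rot deg [-0.5 -0.3  0.1]
1 mm [-2.  -1.5 -1.5] deg [-0.52 -0.31  0.11]
fork pt proj [405.12234767 729.76167746] rod top [396.49022334 658.92835673]
```

View pics/w19.png

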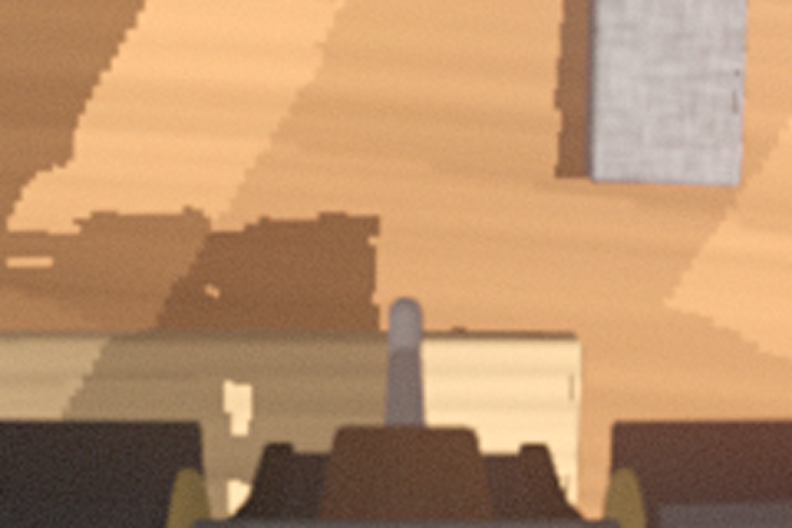

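View pics/s19.png

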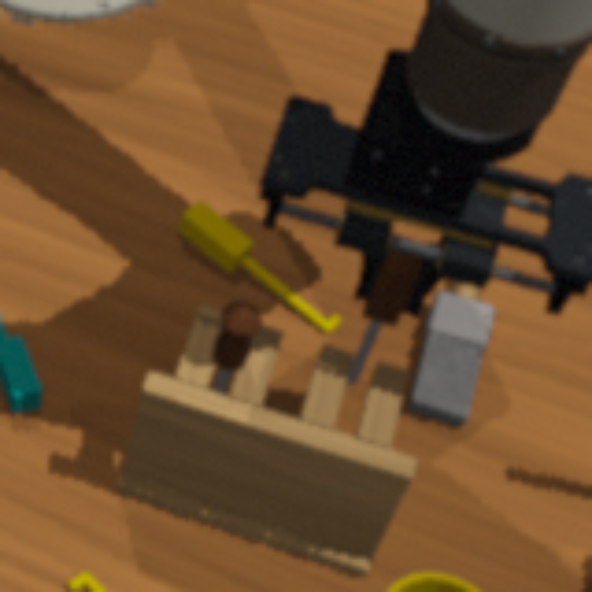

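Call:
drive_tool --motion '[0.01, -0.002, -0.0015, -0.0015, -0.5, -0.3, 0.1, 0.01, 0, 0, 0, 0, 0, 0, 0.01, 0, 0, 0, 0, 0, 0, 0.01, 0, 0, 0, 0, 0, 0, 0.01, -0.005, 0, 0, 0, 0, 0, 0.01, -0.005, 0, 0, 0, 0, 0, 0.01, -0.005, 0, 0, 0, 0, 0, 0.01, 0, 0, 0, 0, 0, 0, 0.01, 0, 0, 0, 0, 0, 0, 0.01, 0, 0, 0, 0, 0, 0]'

```text
time: 30.35
position: [0.4079, 0.3652, 0.3397]
tool_rot: [-0.039, 0.999, -0.0, -0.0]
contact_force: [0.3, 0.3, -1.7]
width: 0.0217
```

Run:
```python
from plan import *
p,r,s=cur();print(s["time"],s["position"],s["contact_force"],s["width"])
rows(toolrot(0,.0775),np.array([.4466,.3684,.34]),1,tip=0)
```

```text
30.35 [0.407892   0.36516704 0.33974665] [ 0.29111427  0.28153687 -1.73206847] 0.021710903862259788
target TCP [0.4466 0.3684 0.34  ] from [0.4079 0.3652 0.3397] total rot deg [-0. -0. -0.]
1 mm [-38.8   0.2  -0.3] deg [-0.02 -0.01 -0.01]
```

Aligned. Now slide the hook into the fork.

Call:
drive_tool --motion '[0.01, -0.007, 0, 0, 0, 0, 0, 0.01, -0.008, 0, 0, 0, 0, 0, 0.01, -0.008, 0, 0, 0, 0, 0, 0.01, -0.008, 0, 0, 0, 0, 0, 0.01, -0.006, 0, 0, 0, 0, 0, 0.01, 0, 0, 0, 0, 0, 0, 0.01, 0, 0, 0, 0, 0, 0, 0.01, 0, 0, 0, 0, 0, 0, 0.01, 0, 0, 0, 0, 0, 0, 0.01, 0, 0, 0, 0, 0, 0]'

```text
time: 31.6
position: [0.4472, 0.3682, 0.3397]
tool_rot: [-0.039, 0.999, -0.0, -0.0]
contact_force: [-0.3, -0.5, -0.4]
width: 0.0218
```

Run:
```python
from plan import *
p,r,s=cur();print(s["time"],s["position"],s["contact_force"],s["width"])
rows(toolrot(0,.0775),np.array([.4466,.3684,.317]),1,tip=0)
im=camera("scene")[:,:,::-1];cv2.imwrite("pics/s20.png",cv2.resize(im[180:340,370:530],None,fx=3.7,fy=3.7))
im=camera("wrist")[:,:,::-1];cv2.imwrite("pics/w20.png",cv2.resize(im[130:290,200:440],None,fx=3.3,fy=3.3,interpolation=cv2.INTER_CUBIC))
```

```text
31.6 [0.44724795 0.3682303  0.33965373] [-0.26361815 -0.52893924 -0.37280508] 0.021822389744946175
target TCP [0.4466 0.3684 0.317 ] from [0.4472 0.3682 0.3397] total rot deg [-0. -0.  0.]
1 mm [ 0.6  0.2 22.7] deg [-0.03 -0.02  0.  ]
```

View pics/s20.png

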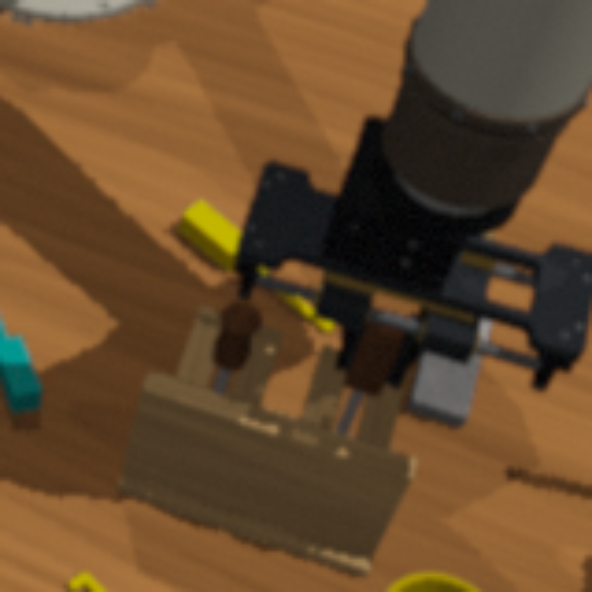

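View pics/w20.png

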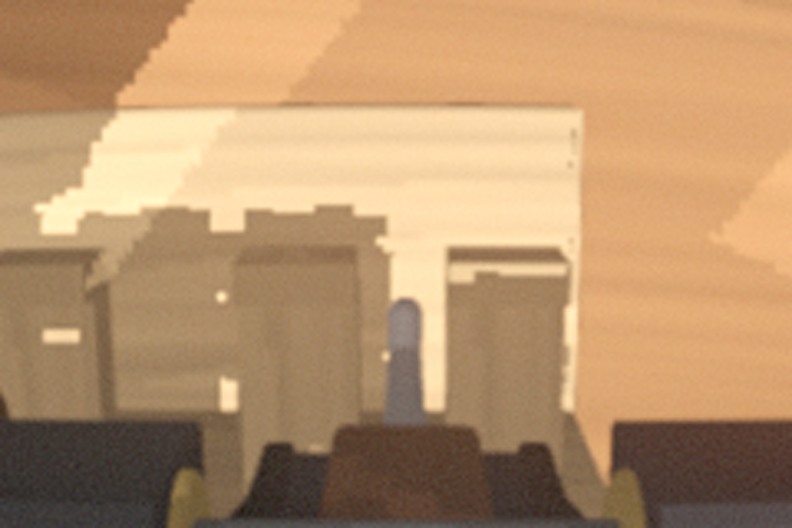

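Call:
drive_tool --motion '[0.01, 0, 0, 0.006, 0, 0, 0, 0.01, 0, 0, 0.006, 0, 0, 0, 0.01, 0, 0, 0.005, 0, 0, 0, 0.01, 0, 0, 0.002, 0, 0, 0, 0.01, 0, 0, 0, 0, 0, 0, 0.01, 0, 0, 0, 0, 0, 0, 0.01, 0, 0, 0, 0, 0, 0, 0.01, 0, 0, 0, 0, 0, 0, 0.01, 0, 0, 0, 0, 0, 0, 0.01, 0, 0, 0, 0, 0, 0]'

```text
time: 32.95
position: [0.4473, 0.3682, 0.3193]
tool_rot: [-0.039, 0.999, -0.0, -0.0]
contact_force: [0.2, 0.1, -0.6]
width: 0.0221
```

Run:
```python
from plan import *
p,r,s=cur();print(s["time"],s["position"],s["contact_force"],s["width"])
```

```text
32.95 [0.44731527 0.36823604 0.31933281] [ 0.22601126  0.14402137 -0.60957191] 0.022072078946050958
```

Call:
drive_tool --motion '[0.01, 0, 0, 0.002, 0, 0, 0, 0.01, 0, 0, 0, 0, 0, 0, 0.055, 0, 0, 0, 0, 0, 0, 0.055, 0, 0, 0, 0, 0, 0, 0.055, 0, 0, 0, 0, 0, 0, 0.055, 0, 0, 0, 0, 0, 0, 0.055, 0, 0, 0, 0, 0, 0, 0.055, 0, 0, 0, 0, 0, 0, 0.055, 0, 0, 0, 0, 0, 0, 0.055, 0, 0, 0, 0, 0, 0]'

```text
time: 34.2
position: [0.4475, 0.3684, 0.3179]
tool_rot: [-0.039, 0.999, 0.0, 0.0]
contact_force: [-0.3, 0.8, -0.1]
width: 0.055
```

Run:
```python
from plan import *
p,r,s=cur();print(s["time"],s["position"],s["contact_force"],s["width"])
im=camera("scene")[:,:,::-1];cv2.imwrite("pics/s21.png",cv2.resize(im[180:340,370:530],None,fx=3.7,fy=3.7))
im=camera("wrist")[:,:,::-1];cv2.imwrite("pics/w21.png",cv2.resize(im[130:290,200:440],None,fx=3.3,fy=3.3,interpolation=cv2.INTER_CUBIC))
```

```text
34.2 [0.4474861  0.36843544 0.31790839] [-0.32867544  0.81950109 -0.06020617] 0.05500549629430955
```

View pics/s21.png

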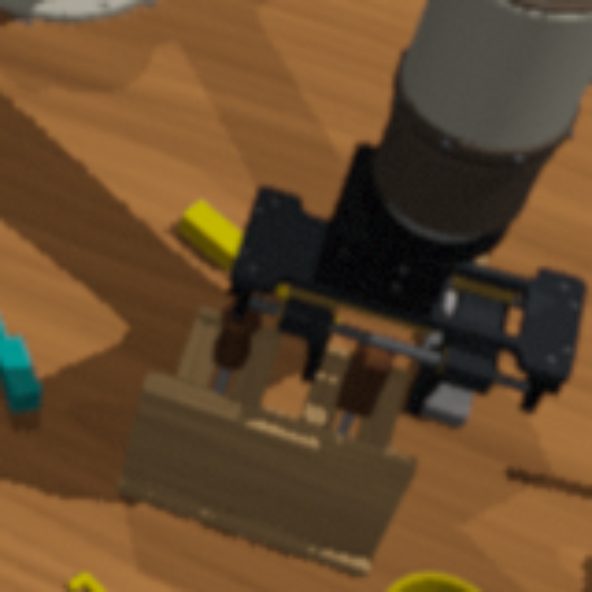

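View pics/w21.png

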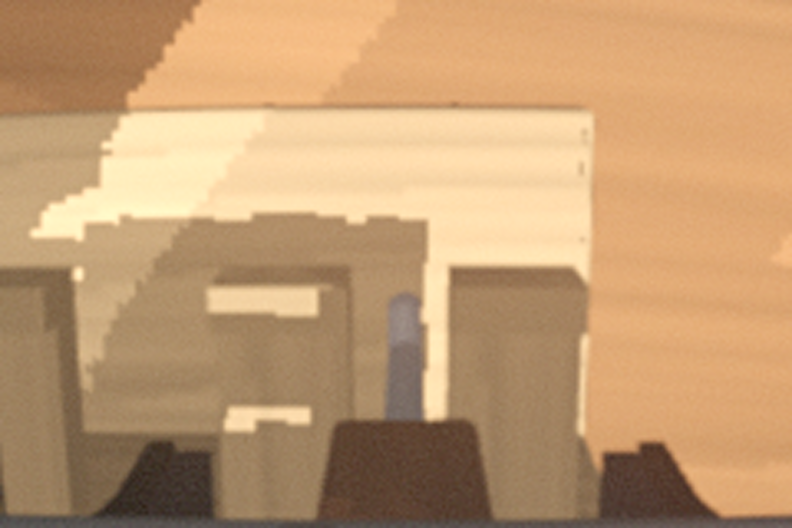

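The hook is hanging free in the fork, so I'll retreat straight up and then away.

Call:
drive_tool --motion '[0.055, 0, 0, -0.015, 0, 0, 0, 0.055, 0, 0, -0.025, 0, 0, 0, 0.055, 0, 0, -0.03, 0, 0, 0, 0.055, 0, 0, -0.03, 0, 0, 0, 0.055, 0.02, 0, -0.02, 0, 0, 0, 0.055, 0.04, 0, 0, 0, 0, 0, 0.055, 0.03, 0, 0, 0, 0, 0, 0.055, 0, 0, 0, 0, 0, 0, 0.055, 0, 0, 0, 0, 0, 0, 0.055, 0, 0, 0, 0, 0, 0]'

```text
time: 35.55
position: [0.3565, 0.3607, 0.4516]
tool_rot: [-0.039, 0.999, 0.005, 0.005]
contact_force: [0.4, -0.6, -0.0]
width: 0.0549
```

Run:
```python
from plan import *
p,r,s=cur();print(s["time"],s["position"],s["contact_force"],s["width"],s["dq"].round(3))
S=camera("scene")[:,:,::-1];cv2.imwrite("pics/s22.png",S)
cv2.imwrite("pics/s22z.png",cv2.resize(S[220:350,390:510],None,fx=4.6,fy=4.6,interpolation=cv2.INTER_CUBIC))
T=camera("top")[:,:,::-1];cv2.imwrite("pics/t22.png",T)
c=calibration("wrist");im=camera("wrist")[:,:,::-1];cv2.imwrite("pics/w22.png",im)
print("pred hook top centre wrist",proj("wrist",[.4472,.3687,.174],c))
```

```text
35.55 [0.35653415 0.36072003 0.45159337] [ 0.3738274  -0.64116669 -0.00682477] 0.054870654414908 [-0.005  0.003  0.009  0.002 -0.002  0.003]
pred hook top centre wrist [319.65523259 345.46254939]
```

View pics/s22.png

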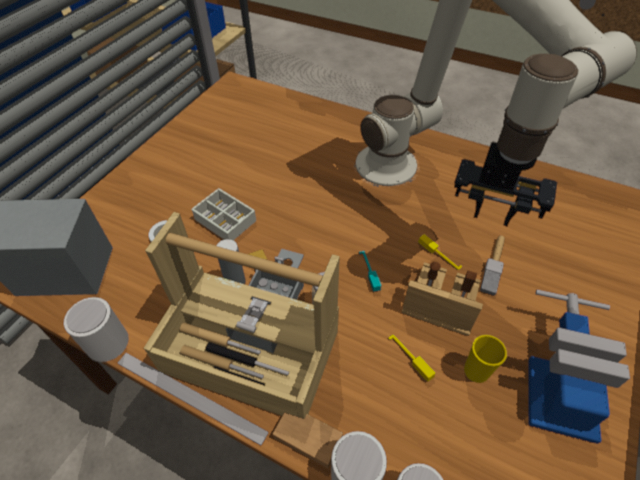

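View pics/s22z.png

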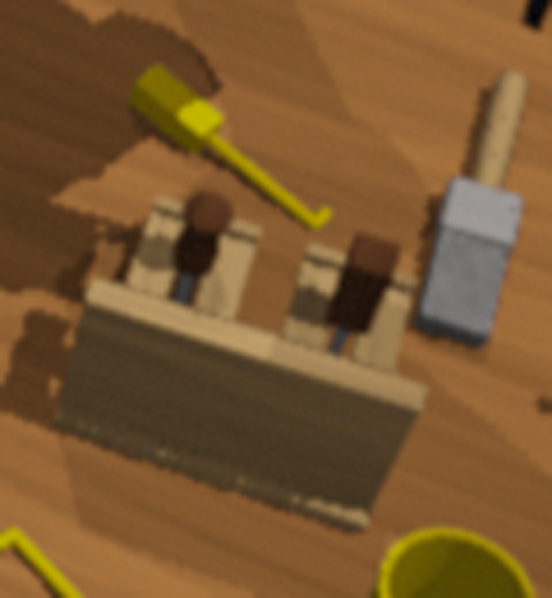

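View pics/w22.png

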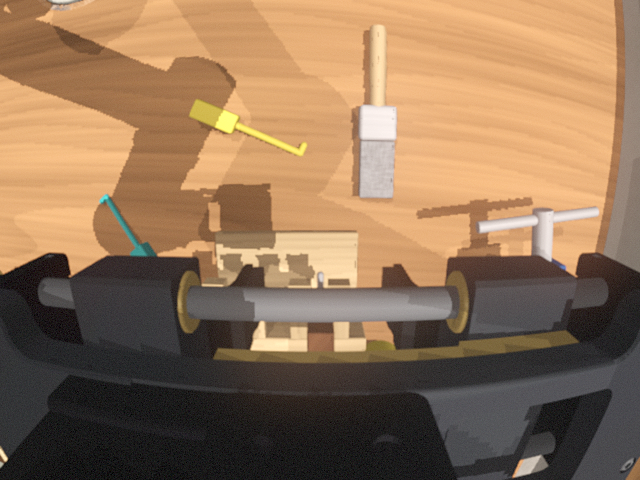

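View pics/t22.png

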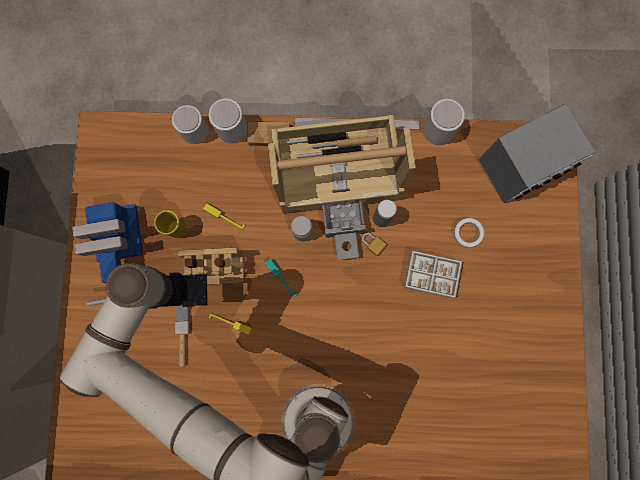

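Run:
```python
from plan import *
T=cv2.imread("pics/t22.png");cv2.imwrite("pics/t22z.png",cv2.resize(T[110:270,260:420],None,fx=3.75,fy=3.75,interpolation=cv2.INTER_CUBIC))
def d(n,a,b):
    q=(np.subtract(a,b));print(n,"px moved",q)
A=cv2.imread("pics/top0.png")
for n,b in dict(jar=(280,205,330,250),can=(370,195,405,232),pad=(358,230,390,258),tape=(450,212,490,252),tumbler=(150,205,185,240)).items():
    x0,y0,x1,y1=b
    s,_=cv2.phaseCorrelate(cv2.cvtColor(A[y0:y1,x0:x1],6).astype(np.float32),cv2.cvtColor(T[y0:y1,x0:x1],6).astype(np.float32));print(n,np.round(s,2))
```

```text
jar [-0.32  0.47]
can [ 0.06 -0.06]
pad [0.42 0.32]
tape [-0.   -0.06]
tumbler [ 0.05 -0.33]
```

View pics/t22z.png

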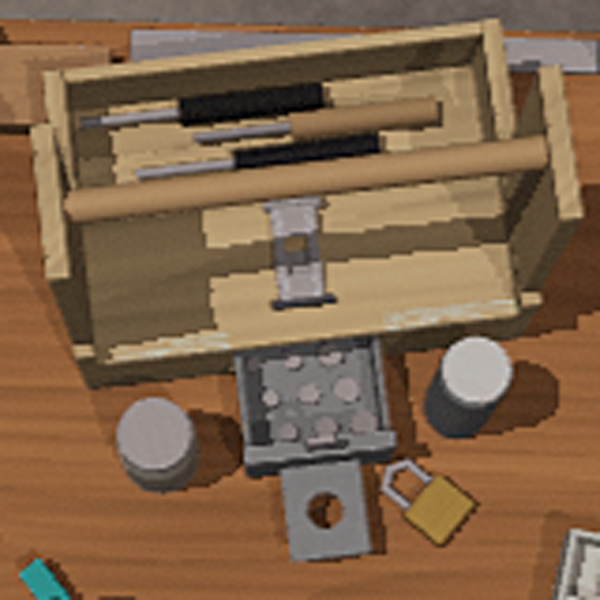

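Run:
```python
from plan import *
Z=lambda x,y:onz("top",(260+x/3.75,110+y/3.75),.042)
a=(Z(292,561)+Z(370,551))/2
b=np.array([(.5535+.563)/2,(-.0404-.1039)/2,.042])
print("lip front moved (caddy)",C.inv().apply(a-b)); print(cur()[2]["time"]); arm.close_job()
```

```text
lip front moved (caddy) [-7.42464713e-02  7.75083085e-04  3.46944695e-17]
35.7
the job is handed in; nothing more can be done
```

I finished the task and handed it in at 35.7 s of the 72 s allowed; the hand-in gives no verdict, so this rests on my own checks.

**What I did**
- **Hasp:** I pinched its roll by the ends, swung it over with the hand leaning forward under the bar, and released it so it fell back onto the deck.
- **Hook:** I took the square-handled hook from the left fork and lowered its toe through the finger hole. The wrist camera showed the toe inside the hole with the tray still shut.
- **Tray:** I drew it with the hook until it met its stop, where the force rose to about 3 N. I then recentred the hook in the hole and lifted it out.
- **Return:** I hung the hook back in the left fork, let go and moved the gripper clear.

**What the last checks showed**
- **Hasp:** it lies folded back on the deck in both the scene and top views.
- **Tray:** its lip moved about 74 mm, in both the wrist and top views. It started a few millimetres out, so it should be close to its 78 mm stop.
- **Hook:** it appears upright in its original place, within about 1 pixel in the scene view, with the awl beside it in its fork.
- **Bystanders:** the jar, can, padlock, tape and tumbler moved less than 1 pixel (about 3 mm) in the top view.
- **Contact:** the gripper is clear, with only noise-level force (under 1 N).

**What went wrong or disagreed**
- The fixed cameras and the wrist camera differed by about 2 to 7 mm. I used the wrist values, and the grasps and the fit in the hole agreed with them.
- My first approach at a 35-degree lean ran into a wrist joint limit, so I gripped the hasp at 26 degrees and leaned further during the swing.
- The roll slid about 9 mm along the pads on the way up, but stayed held.

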